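# Clamp the meat press shut

### The arm

A 7-joint arm with a two-finger parallel gripper is mounted at the origin on a cart in front of the work surface, level with it; the furniture and walls round the work are solid. World frame = base frame: x ahead of the robot, y to its left, z up, the work surface at z = 0. Lengths are in m, angles in rad, forces in N, time in s.
With the tool pointing down it reaches from about 0.4 to 0.85 m from the base axis. Payload 4.5 kg.
Tool frame: the origin (TCP) lies at the very end of the fingers, on their centre line; the grasp point (between the pads) lies 19 mm behind it (r.grip_point_offset is the distance from the TCP to the grasp point, in m); z points along the fingers, y is the line along which they close (so a half turn about z gives the same grasp; the last joint's range is limited). The gripper opens to 88 mm and grips with 3 to 60 N. Pads are 18 mm wide; open, the fingers measure 123 mm over their backs; the gripper's body (75 mm by 187 mm) begins 45 mm behind the grasp point.
Start: joints at [-1.239, 0.689, -0.195, 1.565, 0.157, 0.902, -0.215], TCP at [0.183, 0.598, 0.239] pointing down, gripper open.
Joint ranges: [-3.01, 3.01], [-0.46, 2.08], [-1.47, 1.51], [0.13, 2.56], [-1, 4.14], [0.04, 2.09], [-2.66, 2.66]. Speed limits (rad/s): [2.57, 2.57, 3.14, 3.14, 3.14, 3.14, 3.14].

### API

Orientations are given as a unit quaternion [x, y, z, w].
In Python, from plant import r gives the robot as it stands.
- The arm moves only by the tool carry_out, never from a script. Its argument "rows" is a list of rows, each a list of 3 entries, a list of its own where there are three numbers: the shift along the tool's x, y, z in cm, then the turn, a rotation vector about the tool's x, y, z in degrees, then the closure, from 0 (fully open) to 1 (shut). A call has 1 to 12 rows; each row is the pose to reach, as a shift and turn from the pose commanded when the call began, along the tool's axes at that moment; what a row does not reach only later rows make up. A row lasts 1/10 s, in which the tool goes at most 50 mm and 8.59 degrees, less where a joint would pass 70% of its speed; a pose out of reach is approached as far as the arm can. A call with a gripper value outside its range is refused whole. The fingers move at their own pace and stop on an object; "newtons" is the grip in N (left out, the last holds). Time passes only in rows, so rows that repeat a pose let the fingers close. It gives the time, the measured TCP pose, the force, the opening and the grip force at its end, in the units of the state.
- r.get_state(): the state, without advancing time (a new reading comes with each control period).
- r.snapshot(name): name is "scene" or "top" or "wrist"; returns a dict with "image" (400x640x3 uint8, red, green, blue), "fx", "fy", "cx", "cy" (pixels), "pose" (4x4, takes a point from camera to world coordinates). Camera axes: x right, y up, looking along -z (the intrinsics and any distortion apply to the point x, -y, -z); pixel columns grow to the right and rows downward; lengths in m; the calibration is good to about 2 mm. A picture is of the moment at which its call begins. There is no depth.
- r.finish_job(): hands the job in; it is judged then, once.
The state is a dict: "clock": time; "q": joint angles; "qd": joint speeds; "joint_torque": joint torques, N m; "tool_pos": TCP position; "eef_rot": TCP orientation; "contact_force": force on the tool from outside, world axes, zero at the start; "moment": the same for the moment, N m; "opening": opening from 0.0 (shut) to 1.0 (fully open); "finger_force": force on a finger pad.
Only numpy, scipy, OpenCV 4.12 (cv2) and the standard library are available. Lean on these libraries where they do the work, as an engineer would, in place of code of your own. Each camera call takes 0.05 s, during which the arm holds its last target. There are 200 camera calls.

### The job

Close the filled press pot: pick up the clamp yoke that lies on the table, hang it across the pot with its two toes turned in under the pot's lugs, and let go. Then, by its standing lever, screw the spindle clockwise until it is firmly snug on the lid (past the first few millimetres where the lid only sinks), without forcing it, and fold the lever down flat to lock it. Leave the other kitchen things where they are.

Things in the scene. Friction and masses are not known exactly. Their poses are not given: they have to be found in the camera images.
- pot: Round stainless meat-press pot, 100 mm across, rim 78 mm high, upright on the table, full and immovable. Origin: centre of its underside, z up. A flat steel press lid lies in its mouth. Two lugs stick out of its wall, on its +y and -y sides (roughly the near and the far side).
- pot_lug (a point): Middle of the underside of the +y lug, 53 mm up; axes as the pot (the -y lug is the same, turned half round). A lug spans 47 to 62 mm from the pot's axis, 30 mm wide along the rim, 7 mm thick. At its clockwise end (seen from above; +x here) a stop tab hangs down 17 mm, its face 12.5 mm from the middle; the other end is open.
- pot_axis (a point): Point on the pot's axis, 113 mm above the table. The yoke's origin is here when its toes bear up against the lugs.
- lid_top (a point): Centre of the lid's top, 85 to 90 mm above the table at the start. The lid rests on the filling: pressed with over 10 N it first sinks 1 to 2.5 mm, then comes up firm (about 30 N per mm) at a level that differs from filling to filling and cannot be seen.
- yoke: Loose steel clamp yoke, 0.6 kg, at first lying on its side, lever end to the left. Cross bar 150 mm along y, 36 mm wide in x (so its axis lies 18 mm up), 8 mm thick; a leg at each end, inner faces 67 mm from the axis. Origin: on the spindle axis at the bar's underside; z along the spindle to the lever. Half a turn about z leaves it the same.
- yoke_grip (a point): Centre of the yoke's square nut tower, the place to carry it by: 28 x 28 mm (sides along x and y), standing on the bar from z = 8 to 46 mm of the yoke; this point is at 33 mm. Axes as the yoke. Bare spindle follows up to 63 mm.
- yoke_toe (a point): Middle of the upper face of the +y toe (z = -60 mm of the yoke). Each leg ends in such a toe pointing inwards, 54 to 74 mm from the axis, 20 mm wide, 7 mm thick. Hang it 0.55 rad counter-clockwise of the lugs so the toes pass beside them, lower till the foot stands on the lid (toes 3 to 8 mm under the lugs), turn clockwise to near the tabs: it stays when let go.
- foot: Steel foot, 34 mm across, at the lower end of the spindle, that presses on the lid. Its frame lies on the spindle axis, 20 mm above its sole, z along the spindle, and turns with it. At the start the sole is 20 mm below the bar's underside.
- lever_pivot (a point): Pivot of the lever on the spindle axis, 77 mm above the bar's underside at the start, in a round head 36 mm across whose top is 6 mm above it. Turning the spindle clockwise seen from above drives it down, 15 mm a turn, 6 rad at most. Till the toes bear the yoke climbs and the lever stays level; then the lever sinks 2.4 mm per rad: follow it down or take hold afresh.
- lever_tip (a point): Middle of the lever's free end, 65 mm from the pivot (its z runs from pivot to end). The lever is a flat steel blade 10 mm thick (its x), 18 mm wide (y). It stands straight out along the spindle and serves to turn it. Drag: 0.1 to 0.3 N m till the lid comes up firm, then rising, 0.4 to 1 N m per rad; snug is about 0.4 to 0.6 N m.
- lever (a joint): Fold of the lever: 0 standing along the spindle, 1.57 folded flat across it. It folds one way only: its end goes towards the +y axis that lever_tip has while it stands. A cam pushes the foot 1.6 mm farther as it closes. Takes 3 to 7 N at the lever's end; stays where it is put.
- spice_jar: spice jar, 47 mm across, 98 mm tall; bystander, leave alone
- teaspoon: teaspoon with pale handle, 138 mm long; bystander, leave alone
- timer: kitchen timer, 70 mm across; bystander, leave alone
Things that resemble listed ones, but are neither listed nor needed, are in the scene too. What is shaped like the pot but orange is not meant.

How it is judged:
On the way, in this order (a step that is already met when the one before it is completed fails the run):
1. the yoke hangs upright across the pot with its toes under the lugs, let go (horizontal distance between yoke and pot below 0.008 m and angle between yoke's own z axis and vertical below 0.12 rad and angle between the y axis of yoke and the y axis of pot, either way round below 0.15 rad and z of yoke in the frame of pot below 0.1128 m and contact force between the fingers and yoke below 0.5 N), for 0.2 s.
2. the spindle is screwed snug, lever still standing: the toes bear on the lugs and the foot presses the lid with more than 18 N (horizontal distance between yoke and pot below 0.008 m and angle between yoke's own z axis and vertical below 0.12 rad and angle between the y axis of yoke and the y axis of pot, either way round below 0.15 rad and z of yoke in the frame of pot above 0.1122 m and contact force between foot and anything else above 18 N and value of joint lever below 0.5 rad), for 0.2 s.
At the end, for the whole second after the job is handed in: The yoke is across the pot, upright within 0.12 rad, centred within 8 mm and in line with the lugs within 0.15 rad, its toes bearing up against the lugs (origin at least 112.2 mm above the pot's); the lever is folded (over 1.4 rad) and the foot presses the lid with 30 to 160 N; the yoke is let go (horizontal distance between yoke and pot below 0.008 m and angle between yoke's own z axis and vertical below 0.12 rad and angle between the y axis of yoke and the y axis of pot, either way round below 0.15 rad and z of yoke in the frame of pot above 0.1122 m and value of joint lever above 1.4 rad and contact force between foot and anything else between 30 and 160 N and contact force between the fingers and yoke below 0.5 N); the robot touches nothing.
It fails at once if another kitchen thing (spice jar, teaspoon, timer) is shoved more than 30 mm (distance of any of spice_jar, teaspoon, timer from where it was at the start of the episode above 0.03 m).
It also fails if it takes over 72 s, if anything falls off the work surface, if the arm or the gripper's body presses on something with over 40 N, if the wrist force passes 120 N, or if a joint passes its speed limit or range.

## Working session

There is one attempt and no reset: what is moved stays moved. The work goes in short steps, Python scripts to look and compute and a tool call to move; the robot and the scene stay as the last step left them, time stands still between calls to the robot, and variables do not carry over. Pictures are saved under pics/ and viewed, at most 10 in all, crops included, and the job is handed in when it is done.

Besides the shell and the picture viewer there is one more tool, called after "Request:" by a JSON object that holds its "fn" and its "kwargs", one argument or row to a line. carry_out: Moves the arm, as the interface text tells. Its arguments: {"type":"object","properties":{"rows":{"type":"array"},"newtons":{"type":"number"}},"required":["rows"]}

```bash
ls; mkdir -p pics
python3 - <<'E'
from plant import r
import cv2
for n in ("scene","top"):
    s=r.snapshot(n); cv2.imwrite(f"pics/{n}0.png",s["image"][:,:,::-1]); print(n,s["fx"],s["fy"],s["cx"],s["cy"],s["pose"].round(4).tolist(),[k for k in s])
st=r.get_state(); print(st)
E
```

```text
pics
scene 373.76008202722824 373.76008202722824 315.5970475009185 197.34585937397594 [[0.5347, 0.6356, -0.5569, 0.0411], [-0.8449, 0.3933, -0.3624, -0.3518], [-0.0113, 0.6643, 0.7474, 0.8327], [0.0, 0.0, 0.0, 1.0]] ['image', 'fx', 'fy', 'cx', 'cy', 'pose']
top 512.8540147886615 512.8540147886615 327.28098227243896 199.78929585340956 [[0.0196, 0.9888, -0.1479, 0.3591], [-0.9997, 0.0168, -0.0204, 0.0001], [-0.0177, 0.1482, 0.9888, 1.4944], [0.0, 0.0, 0.0, 1.0]] ['image', 'fx', 'fy', 'cx', 'cy', 'pose']
{'clock': 0.1, 'q': array([-1.23920249,  0.68989466, -0.19452351,  1.56626469,  0.15732949,
        0.90251543, -0.21511418]), 'qd': array([-4.58294068e-04, -1.29000274e-03, -1.11157923e-05, -2.34252930e-03,
        1.34219537e-04, -1.24696675e-03, -1.32215099e-03]), 'joint_torque': array([-2.85260983e-03, -5.28505218e+01, -1.27134886e+00, -1.53840280e+01,
       -5.25498705e-02,  1.86880141e-03,  2.54021410e-05]), 'tool_pos': array([0.18325946, 0.59691613, 0.23798717]), 'eef_rot': array([ 1.48304718e-01,  9.88941353e-01, -8.42246802e-04, -5.15668086e-05]), 'contact_force': array([-0.53897804,  0.77093936,  0.02468294]), 'moment': array([-0.02332638,  0.03025681, -0.03462114]), 'finger_force': 0.0, 'opening': 0.9988285304081893}
```

View pics/scene0.png

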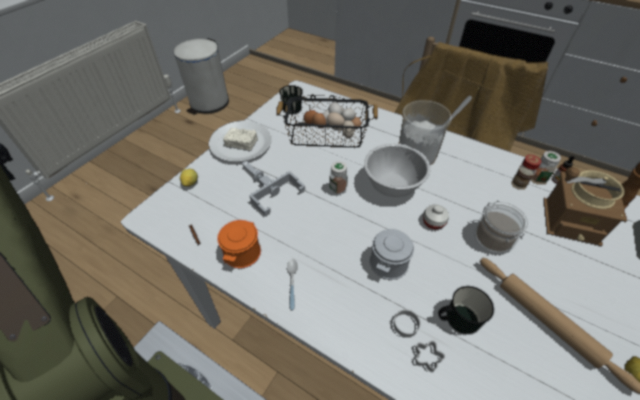

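View pics/top0.png

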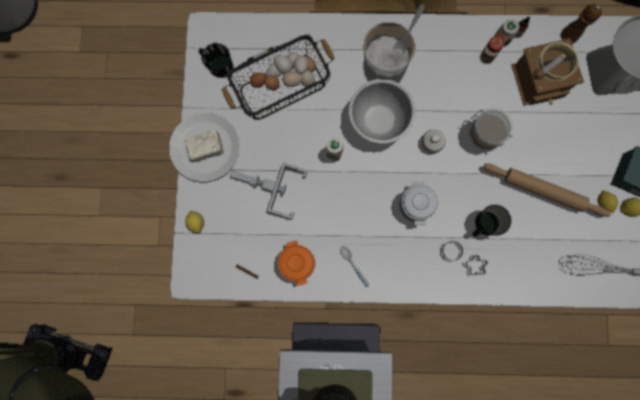

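The candidates for the pot are the grey lidded pot at top (419,203), the grey wire-handled canister at (490,130) and the orange pot at (295,263). The first fits: it is steel, has a flat lid, and has lugs on the near and far sides. The yoke lies at (275,190), lever to the left. The jar is at (334,151), the spoon at (353,265) and the timer at (433,140). I'll confirm with one enlarged crop.

```bash
cat > h.py <<'E'
import numpy as np, cv2
from plant import r
from scipy.spatial.transform import Rotation as R
def ray(s,u,v):
    d=np.array([(u-s["cx"])/s["fx"],-(v-s["cy"])/s["fy"],-1.0]); P=np.asarray(s["pose"])
    return P[:3,3],P[:3,:3]@d
def onz(s,u,v,z):
    o,d=ray(s,u,v); return o+d*(z-o[2])/d[2]
def proj(s,p):
    P=np.asarray(s["pose"]); c=P[:3,:3].T@(np.asarray(p)-P[:3,3])
    return np.array([s["cx"]-s["fx"]*c[0]/c[2], s["cy"]+s["fy"]*c[1]/c[2]])
def cross(s1,p1,s2,p2):
    o1,d1=ray(s1,*p1);o2,d2=ray(s2,*p2)
    t=np.linalg.lstsq(np.c_[d1,-d2],o2-o1,rcond=None)[0]
    a,b=o1+d1*t[0],o2+d2*t[1]; return (a+b)/2,np.linalg.norm(a-b)
def save(s,name): cv2.imwrite("pics/"+name,s["image"][:,:,::-1])
E
python3 - <<'E'
from h import *
s=r.snapshot("scene");t=r.snapshot("top")
def crop(s,u,v,w=40): return cv2.resize(s["image"][v-w:v+w,u-w:u+w],(400,300) if 0 else (300,300),interpolation=cv2.INTER_CUBIC)
m=np.vstack([np.hstack([crop(t,270,190),crop(t,419,203)]),np.hstack([crop(s,275,185),crop(s,392,252)])])
cv2.imwrite("pics/m.png",m[:,:,::-1])
print("lid",onz(t,420,201,.09),"yoke crossbar mid",onz(t,279,190,.018), "lever end",onz(t,233,176,.018))
w=r.snapshot("wrist"); print(w["fx"],np.asarray(w["pose"]).round(3).tolist())
E
```

```text
lid [ 0.57008652 -0.22685061  0.09      ] yoke crossbar mid [0.60643244 0.17233689 0.018     ] lever end [0.64592023 0.3092818  0.018     ]
318.3193150869135 [[0.292, -0.911, -0.291, 0.108], [0.956, 0.278, 0.09, 0.62], [-0.001, -0.304, 0.953, 0.384], [0.0, 0.0, 0.0, 1.0]]
```

View pics/m.png

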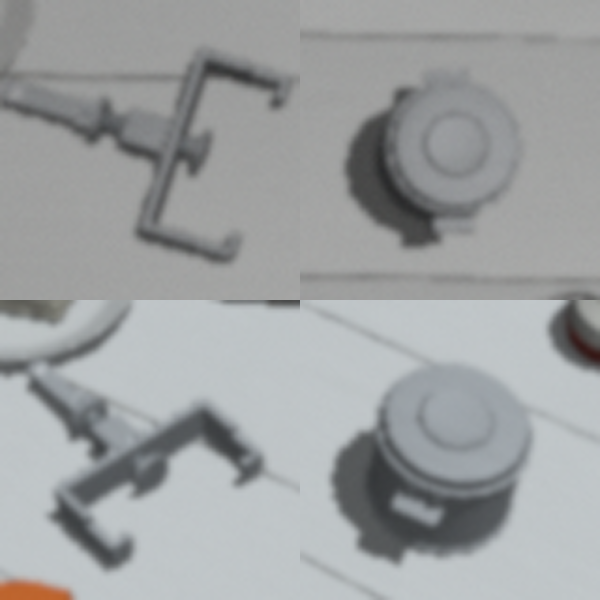

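The pot is confirmed: plain steel, flat lid, lugs at the near and far sides, seen at the bottom and top edges of the crop. I need the arm's kinematics to plan the sideways tool pose, so I'll test a simple chain on the start pose.

Run:
```python
from h import *
import itertools
s=r.get_state();q=s["q"];T=R.from_quat(s["eef_rot"]).as_matrix()
for sg in itertools.product([1,-1],repeat=6):
    z=lambda a:R.from_euler("z",a).as_matrix(); y=lambda a:R.from_euler("y",a).as_matrix()
    A=z(sg[0]*q[0])@y(q[1]); B=A@z(sg[1]*q[2])@y(sg[4]*q[3]); C=B@z(sg[2]*q[4])@y(sg[5]*q[5]); D=C@z(sg[3]*q[6])
    e=np.degrees(np.arccos(np.clip(D[:,2]@T[:,2],-1,1)))
    if e<8:
        off=D.T@T; L=np.linalg.lstsq(np.c_[A[:,2],B[:,2],C[:,2]],s["tool_pos"]-[0,0,.35],rcond=None)[0]
        print(sg,round(e,2),np.degrees(np.arctan2(off[1,0],off[0,0])).round(2),L.round(3))
print(dir(r))
```

```text
(1, 1, 1, 1, 1, 1) 0.09 -55.88 [ 1.481 -1.901  2.434]
(1, 1, 1, -1, 1, 1) 0.09 -80.53 [ 1.481 -1.901  2.434]
(1, -1, -1, 1, 1, 1) 0.09 -27.36 [-3.07   1.901 -3.436]
(1, -1, -1, -1, 1, 1) 0.09 -52.0 [-3.07   1.901 -3.436]
(-1, 1, 1, 1, 1, 1) 0.01 86.12 [ 1.113 -0.109  1.038]
(-1, 1, 1, -1, 1, 1) 0.01 61.47 [ 1.113 -0.109  1.038]
(-1, -1, -1, 1, 1, 1) 0.0 114.65 [0.852 0.109 0.701]
(-1, -1, -1, -1, 1, 1) 0.0 90.0 [0.852 0.109 0.701]
['Unreachable', '__class__', '__delattr__', '__dict__', '__dir__', '__doc__', '__eq__', '__format__', '__ge__', '__getattribute__', '__getstate__', '__gt__', '__hash__', '__init__', '__init_subclass__', '__le__', '__lt__', '__module__', '__ne__', '__new__', '__reduce__', '__reduce_ex__', '__repr__', '__setattr__', '__sizeof__', '__str__', '__subclasshook__', '__weakref__', 'finish_job', 'get_state', 'grip_point_offset', 'snapshot']
```

Request:
{"fn": "carry_out", "kwargs": {
  "rows": [
    [[-26,-12,-2],[0,0,45],0],
    [[-52,-25,-2],[0,0,89],0],
    [[-52,-25,-2],[0,0,89],0],
    [[-52,-25,-2],[0,0,89],0],
    [[-52,-25,-2],[0,0,89],0],
    [[-52,-25,-2],[0,0,89],0],
    [[-52,-25,-2],[0,0,89],0],
    [[-52,-25,-2],[0,0,89],0],
    [[-52,-25,-2],[0,0,89],0],
    [[-52,-25,-2],[0,0,89],0],
    [[-52,-25,-2],[0,0,89],0],
    [[-52,-25,-2],[0,0,89],0]
  ]
}}

```text
clock: 1.45
tool_pos: [0.6102, 0.201, 0.2589]
eef_rot: [0.801, 0.599, 0.0, 0.002]
contact_force: [0.1, -0.4, -0.5]
opening: 0.998
finger_force: 0.0
```

Run:
```python
from h import *
w=r.snapshot("wrist"); save(w,"w1.png"); st=r.get_state()
np.savez("w1.npz",**w)
print(st["clock"],st["q"].round(3),st["tool_pos"],st["eef_rot"])
```

```text
1.5 [-0.499  0.699  0.211  1.496 -0.157  0.96  -0.536] [0.61287158 0.19739697 0.25901103] [8.01841853e-01 5.97524643e-01 4.71506795e-04 3.70418797e-03]
```

View pics/w1.png

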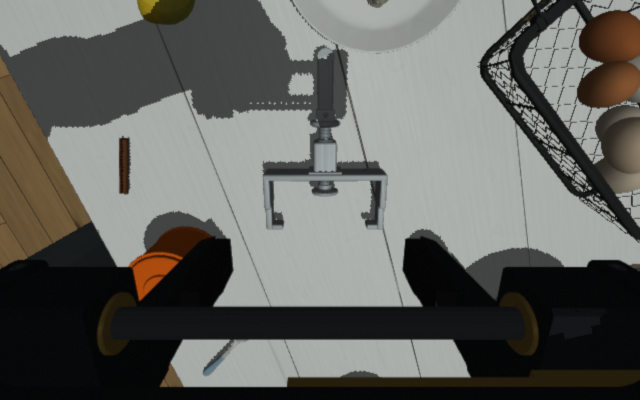

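The picture shows the yoke lying square to the image: lever end (325,50), tower (326,155), bar (325,175), leg ends (268,222)/(382,222).

Run:
```python
from h import *
w=dict(np.load("w1.npz"))
for n,u,v,z in [("barL",265,172,.036),("barR",386,172,.036),("towerlever",326,140,.032),("towerL",315,155,.032),("towerR",337,155,.032),("tip",326,48,.023),("legL",268,224,.03)]: print(n,onz(w,u,v,z).round(4))
c=cv2.resize(w["image"][30:240,220:430],None,fx=2.8,fy=2.8,interpolation=cv2.INTER_CUBIC); cv2.imwrite("pics/w1c.png",c[:,:,::-1])
```

```text
barL [0.5476 0.2072 0.036 ]
barR [0.6857 0.1667 0.036 ]
towerlever [0.6275 0.2226 0.032 ]
towerL [0.6102 0.2093 0.032 ]
towerR [0.6351 0.202  0.032 ]
tip [0.6548 0.318  0.023 ]
legL [0.5274 0.1406 0.03  ]
```

View pics/w1c.png

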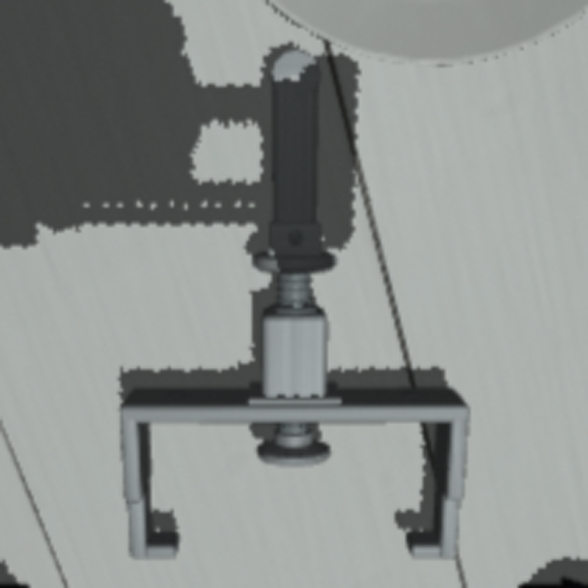

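The crop shows the bar's top band at full-image rows 175–181 with ends at columns 264/387. The tower top spans (314.6–336.4, 143–172). The lever's wide face is up, with its hinge pin at (325,115).

Run:
```python
from h import *
w=dict(np.load("w1.npz"))
f=lambda x,y:(220+x/2.8,30+y/2.8)
a=onz(w,*f(122,406),.036);b=onz(w,*f(468,406),.036);print(a,b,np.linalg.norm(a-b),"az z",np.degrees(np.arctan2(*(b-a)[:2]))*-1+90, np.degrees(np.arctan2((b-a)[1],(b-a)[0])))
for n,x,y,z in [("Ttop",295,317,.032),("Tbot",295,398,.032),("TL",265,357,.032),("TR",327,357,.032)]: print(n,onz(w,*f(x,y),z).round(4))
m=(a+b)/2;d=(b-a)[:2]/np.linalg.norm((b-a)[:2]);zz=np.array([-d[1],d[0]])
print("grip (z=33; from bar z=8)",m[:2]+zz*.025, "zdir",zz)
st=r.get_state();Rt=R.from_quat(st["eef_rot"]).as_matrix();print(Rt.round(3),st["tool_pos"])
```

```text
[0.54472564 0.20420513 0.036     ] [0.68617172 0.16267103 0.036     ] 0.14741802254174985 az z -16.36430356634068 -16.364303566340666
Ttop [0.6257 0.2193 0.032 ]
Tbot [0.6162 0.1858 0.032 ]
TL [0.6089 0.2066 0.032 ]
TR [0.6341 0.1992 0.032 ]
grip (z=33; from bar z=8) [0.62249227 0.20742532] zdir [0.28174373 0.95948969]
[[ 0.286  0.958  0.005]
 [ 0.958 -0.286 -0.005]
 [-0.004  0.007 -1.   ]] [0.61287158 0.19739697 0.25901103]
```

Request:
{"fn": "carry_out", "kwargs": {
  "rows": [
    [[0,0,0],[0,0,0],0],
    [[0,0,0],[0,0,0],0],
    [[0,0,0],[0,0,0],0]
  ]
}}

```text
clock: 1.8
tool_pos: [0.6057, 0.2081, 0.2585]
eef_rot: [0.798, 0.603, -0.0, -0.001]
contact_force: [0.6, 0.2, 0.1]
opening: 0.999
finger_force: 0.0
```

Request:
{"fn": "carry_out", "kwargs": {
  "rows": [
    [[0,0,5],[0,-7,0],0],
    [[0,0,10],[0,-14,0],0],
    [[0,0,15],[0,-20,0],0],
    [[0,0,15],[0,-20,0],0],
    [[0,0,15],[0,-20,0],0],
    [[0,0,15],[0,-20,0],0]
  ]
}}

```text
clock: 2.4
tool_pos: [0.6098, 0.2053, 0.1139]
eef_rot: [0.788, 0.591, -0.135, 0.105]
contact_force: [1.0, -0.3, 0.5]
opening: 0.997
finger_force: 0.0
```

Run:
```python
from h import *
st=r.get_state();Rt=R.from_quat(st["eef_rot"]).as_matrix();print(st["clock"],Rt.round(3),st["tool_pos"].tolist(),st["q"].tolist(),r.grip_point_offset)
```

```text
2.4 [[ 0.264  0.961 -0.088]
 [ 0.904 -0.278 -0.326]
 [-0.337  0.007 -0.941]] [0.6098406237761906, 0.20529527588230154, 0.11392988196198954] [-0.6751120484401599, 1.000512011225154, 0.33409180153648055, 1.3961716069699024, -0.02777571535553885, 1.0039029214347164, -0.7223593156941666] 0.0187
```

```bash
cat > kin.py <<'E'
from h import *
z=lambda a:R.from_euler("z",a).as_matrix(); y=lambda a:R.from_euler("y",a).as_matrix()
def frames(q):
    Z=z(-q[0]);A=Z@y(q[1]);B=A@z(-q[2])@y(q[3]);C=B@z(-q[4])@y(q[5]);return Z,A,A@z(-q[2]),B,B@z(-q[4]),C,C@z(-q[6])@z(np.pi/2)
def basis(q):
    Z,A,A2,B,B2,C,D=frames(q); return np.c_[[0,0,1],Z[:,0],A[:,2],A2[:,0],B[:,2],C[:,2],C[:,0]]
E
python3 - <<'E'
from kin import *
st=r.get_state()
D=[([-1.23920249,0.68989466,-0.19452351,1.56626469,0.15732949,0.90251543,-0.21511418],[0.18325946,0.59691613,0.23798717]),
([-0.499,0.699,0.211,1.496,-0.157,0.96,-0.536],[0.61287158,0.19739697,0.25901103]),(st["q"],st["tool_pos"])]
print(np.abs(frames(st["q"])[-1]-R.from_quat(st["eef_rot"]).as_matrix()).max())
A=np.vstack([basis(q) for q,_ in D]);b=np.hstack([p for _,p in D])
for cols in ([0,2,4,5],[0,1,2,4,5],[0,2,3,4,5],[0,2,4,5,6],[0,1,2,3,4,5,6]):
    x,*_=np.linalg.lstsq(A[:,cols],b,rcond=None); print(cols,x.round(3),np.abs(A[:,cols]@x-b).max().round(5),np.linalg.cond(A[:,cols]).round(0))
E
```

```text
4.996003610813204e-16
[0, 2, 4, 5] [0.461 0.559 0.361 0.425] 0.04435 24.0
[0, 1, 2, 4, 5] [ 0.441 -0.051  0.624  0.369  0.446] 0.0471 26.0
[0, 2, 3, 4, 5] [ 0.487  0.573 -0.152  0.495  0.483] 0.04725 44.0
[0, 2, 4, 5, 6] [0.487 0.584 0.65  0.304 0.25 ] 0.04765 61.0
[0, 1, 2, 3, 4, 5, 6] [ 0.443 -0.069  0.703  0.687  1.153 -0.388  1.2  ] 0.0423 333.0
```

Request:
{"fn": "carry_out", "kwargs": {
  "newtons": 40,
  "rows": [
    [[0.3,1,2],[0,0,0],0],
    [[0.3,1,2],[0,0,0],0],
    [[0.3,1,2],[0,0,0],0]
  ]
}}

```text
clock: 2.7
tool_pos: [0.6174, 0.1987, 0.0934]
eef_rot: [0.788, 0.591, -0.136, 0.105]
contact_force: [-0.4, 0.9, 0.6]
opening: 1.002
finger_force: 0.0
```

```bash
cat >> kin.py <<'E'
import pickle,os
def log():
    L=pickle.load(open("log.pkl","rb")) if os.path.exists("log.pkl") else []
    s=r.get_state()
    L.append((s["q"],s["tool_pos"],s["eef_rot"])); pickle.dump(L,open("log.pkl","wb")); return s,L
E
python3 - <<'E'
from kin import *
q0=([-1.23920249,0.68989466,-0.19452351,1.56626469,0.15732949,0.90251543,-0.21511418],[0.18325946,0.59691613,0.23798717],[ 1.48304718e-01,9.88941353e-01,-8.42246802e-04,-5.15668086e-05])
q1=([-0.499,0.699,0.211,1.496,-0.157,0.96,-0.536],[0.61287158,0.19739697,0.25901103],[8.01841853e-01,5.97524643e-01,4.71506795e-04,3.70418797e-03])
q2=([-0.6751120484401599, 1.000512011225154, 0.33409180153648055, 1.3961716069699024, -0.02777571535553885, 1.0039029214347164, -0.7223593156941666],[0.6098406237761906, 0.20529527588230154, 0.11392988196198954])
s,L=log()
for e in (q0,q1): print(np.abs(frames(e[0])[-1]-R.from_quat(e[2]).as_matrix()).max())
D=[q0,q1,q2,L[-1]]
for d in D: print(basis(d[0])[:,[2,4,5]].round(2).tolist())
def fit(D):
    A=np.vstack([basis(e[0]) for e in D]);b=np.hstack([e[1] for e in D])
    for c in ([0,2,4,5],[0,2,3,4,5]):
        x,*_=np.linalg.lstsq(A[:,c],b,rcond=None); print(x.round(3),(A[:,c]@x-b).reshape(-1,3).round(4).tolist())
fit(D);fit([q0,q2,L[-1]])
print(s["tool_pos"],s["clock"])
E
```

```text
2.4778126510218573e-09
0.0003488250834444706
[[0.21, 0.06, -0.0], [0.6, 0.78, -0.0], [0.77, -0.62, -1.0]]
[[0.56, 0.8, 0.01], [0.31, 0.2, -0.01], [0.77, -0.57, -1.0]]
[[0.66, 0.71, -0.09], [0.53, 0.15, -0.33], [0.54, -0.69, -0.94]]
[[0.68, 0.7, -0.09], [0.52, 0.14, -0.33], [0.51, -0.7, -0.94]]
[0.472 0.565 0.363 0.44 ] [[-0.0428, 0.0265, 0.0045], [-0.0012, 0.0459, -0.0014], [-0.0196, 0.0047, -0.0014], [-0.0196, 0.0046, -0.0017]]
[ 0.5    0.588 -0.177  0.511  0.516] [[-0.0399, 0.0174, -0.0073], [-0.0044, 0.0507, -0.005], [-0.0136, 0.0033, 0.0062], [-0.0112, 0.0047, 0.0061]]
[0.498 0.768 0.209 0.703] [[-0.011, 0.0273, 0.019], [-0.019, 0.0016, -0.0077], [-0.0134, 0.0037, -0.0112]]
[ 0.553  0.861 -0.36   0.469  0.917] [[0.0021, 0.006, -0.0041], [-0.0094, -0.0016, 0.0038], [0.0026, 0.0041, 0.0002]]
[0.61739668 0.19865167 0.09339227] 2.7
```

Request:
{"fn": "carry_out", "kwargs": {
  "newtons": 55,
  "rows": [
    [[1.1,0.1,3],[0,0,0],0],
    [[2.2,0.2,5.5],[0,0,0],0],
    [[3.1,0.2,8],[0,0,0],0],
    [[3.1,0.2,8],[0,0,0],0],
    [[3.1,0.2,8],[0,0,0],0],
    [[3.1,0.2,8],[0,0,0],1],
    [[3.1,0.2,8],[0,0,0],1],
    [[3.1,0.2,8],[0,0,0],1],
    [[3.1,0.2,8],[0,0,0],1],
    [[3.1,0.2,8],[0,0,0],1],
    [[3.1,0.2,8],[0,0,0],1],
    [[3.1,0.2,8],[0,0,0],1]
  ]
}}

```text
clock: 3.9
tool_pos: [0.6183, 0.2003, 0.0035]
eef_rot: [0.787, 0.592, -0.139, 0.105]
contact_force: [-0.6, 0.4, 4.4]
opening: 0.385
finger_force: 2.0
```

Run:
```python
from kin import *
s,L=log(); print(s["clock"],s["tool_pos"],s["opening"]*88,s["finger_force"],s["contact_force"])
w=r.snapshot("wrist"); save(w,"w2.png")
```

```text
3.9 [0.61831267 0.20034174 0.00347894] 33.85421667980248 1.959322385955602 [-0.58719205  0.42731671  4.441135  ]
```

View pics/w2.png

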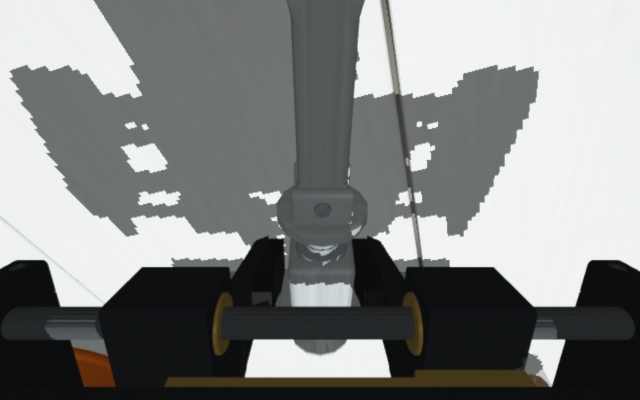

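The view shows the tower (320,290) centred between the fingers, which are still closing at 34 mm. I'll finish closing and lift.

Request:
{"fn": "carry_out", "kwargs": {
  "newtons": 55,
  "rows": [
    [[0,0,0],[0,0,0],1],
    [[0,0,0],[0,0,0],1],
    [[0,0,0],[0,0,0],1],
    [[0,0,0],[0,0,0],1],
    [[-0.7,0,-1.9],[0,0,0],1],
    [[-2,0,-5.6],[0,0,0],1],
    [[-3.4,0,-9.4],[0,0,0],1],
    [[-5,0,-14],[0,0,0],1],
    [[-6.7,0,-18.8],[0,0,0],1],
    [[-8,0,-22.5],[0,0,0],1],
    [[-8,0,-22.5],[0,0,0],1],
    [[-8,0,-22.5],[0,0,0],1]
  ]
}}

```text
clock: 5.15
tool_pos: [0.6172, 0.2028, 0.2413]
eef_rot: [0.787, 0.592, -0.139, 0.103]
contact_force: [-0.9, 0.3, -6.5]
opening: 0.313
finger_force: 55.0
```

Run:
```python
from kin import *
s,L=log(); print(s["clock"],s["q"].round(2),s["tool_pos"],s["opening"]*88,s["finger_force"],s["contact_force"],s["moment"])
```

```text
5.15 [-0.67  0.87  0.36  1.27 -0.    1.26 -0.68] [0.61718597 0.20283591 0.24128953] 27.573986863168304 54.99945251271129 [-0.8806817   0.28953605 -6.49302024] [ 0.66704811 -0.07621291 -0.07168099]
```

```bash
cat >> kin.py <<'E'
def full(q):
    Z,A,A2,B,B2,C,D=frames(q); return np.c_[[0,0,1],[1,0,0],[0,1,0],Z[:,0],Z[:,1],A2[:,2],A2[:,0],A2[:,1],B2[:,2],B2[:,0],B2[:,1],C[:,2],C[:,0]]
E
python3 - <<'E'
from kin import *
q0=([-1.23920249,0.68989466,-0.19452351,1.56626469,0.15732949,0.90251543,-0.21511418],[0.18325946,0.59691613,0.23798717])
q1=([-0.499,0.699,0.211,1.496,-0.157,0.96,-0.536],[0.61287158,0.19739697,0.25901103])
q2=([-0.6751120484401599, 1.000512011225154, 0.33409180153648055, 1.3961716069699024, -0.02777571535553885, 1.0039029214347164, -0.7223593156941666],[0.6098406237761906, 0.20529527588230154, 0.11392988196198954])
D=[q0,q1,q2]+pickle.load(open("log.pkl","rb"))
pickle.dump([(np.array(e[0]),np.array(e[1]),None) for e in D],open("log.pkl","wb"))
A=np.vstack([full(e[0]) for e in D]);b=np.hstack([e[1] for e in D])
n=A.shape[1]
for lam in (1e-2,1e-3,1e-4):
    w=np.ones(n)*1.; w[[0,5,8,11]]=0.02
    x0=np.zeros(n);x0[[0,5,8,11]]=.36,.42,.4,.3
    x=x0+np.linalg.lstsq(np.r_[A,lam*np.diag(w)],np.r_[b-A@x0,np.zeros(n)],rcond=None)[0]
    print(x.round(3),np.abs(A@x-b).max())
E
```

```text
[ 0.346  0.001 -0.    -0.001 -0.017  0.563  0.001 -0.026  0.344 -0.
 -0.002  0.325 -0.001] 2.1211882310162578e-05
[ 0.346  0.    -0.    -0.    -0.018  0.563  0.    -0.026  0.345 -0.
 -0.001  0.325 -0.   ] 4.63035490860797e-06
[ 0.346  0.    -0.    -0.    -0.018  0.563  0.    -0.026  0.345 -0.
 -0.001  0.325 -0.   ] 4.770771141804353e-06
```

```bash
cat >> kin.py <<'E'
from scipy.optimize import least_squares
def fitk():
    D=pickle.load(open("log.pkl","rb"));A=np.vstack([full(e[0]) for e in D]);b=np.hstack([e[1] for e in D]);n=A.shape[1]
    w=np.ones(n);w[[0,5,8,11]]=.02;x0=np.zeros(n);x0[[0,5,8,11]]=.36,.42,.4,.3
    return x0+np.linalg.lstsq(np.r_[A,1e-3*np.diag(w)],np.r_[b-A@x0,np.zeros(n)],rcond=None)[0]
X=fitk()
LO=np.array([-3.01,-.46,-1.47,.13,-1,.04,-2.66]);HI=np.array([3.01,2.08,1.51,2.56,4.14,2.09,2.66])
def ik(p,Rm,q0,reg=0.01):
    f=lambda q:np.r_[(full(q)@X-p)*10,(frames(q)[-1]-Rm).ravel()*3,reg*(q-q0)]
    s=least_squares(f,np.clip(q0,LO+.02,HI-.02),bounds=(LO+.01,HI-.01)); q=s.x
    return q,np.linalg.norm(full(q)@X-p),np.degrees(np.linalg.norm((R.from_matrix(frames(q)[-1].T@Rm)).as_rotvec()))
def tool(az,tilt):
    "tool z at azimuth az deg, dipping tilt deg below horizontal, tool x up-ish"
    a,t=np.radians([az,tilt]);zt=np.array([np.cos(a)*np.cos(t),np.sin(a)*np.cos(t),-np.sin(t)])
    yt=np.cross([0,0,-1],[np.cos(a),np.sin(a),0]) ; yt=-yt
    xt=np.cross(yt,zt); return np.c_[xt,yt,zt]
E
python3 - <<'E'
from kin import *
s=r.get_state();q=s["q"];print(np.abs(full(q)@X-s["tool_pos"]).max())
M=tool(74,110);print(M.round(2).tolist(), R.from_quat(s["eef_rot"]).as_matrix().round(2).tolist())
for seq in ([74,40,0,-30,-54,-70,-86,-95],[74,100,126,94]):
  qq=q
  for az in seq:
    M=tool(az,20); gp=np.array([.57,-.227,.16 if az!=74 else .3]); 
    if az==74: gp=np.array([.6,0.1,.3])
    p=gp+.0187*M[:,2]
    best=None
    for k in range(12):
        g=qq if k==0 else np.random.default_rng(k).uniform(LO,HI)
        t=ik(p,M,g) 
        c=t[1]*10+t[2]*.1+.1*np.abs(t[0]-qq).max()
        if best is None or c<best[0]: best=(c,t)
    qn,e,a=best[1];print(az,qn.round(2),e.round(4),a.round(2)); qq=qn if e<.01 else qq
E
```

```text
1.7775524302487966e-06
[[-0.26, -0.96, -0.09], [-0.9, 0.28, -0.33], [0.34, -0.0, -0.94]] [[0.26, 0.96, -0.1], [0.9, -0.28, -0.33], [-0.34, -0.0, -0.94]]
74 [ 0.75  1.01 -0.93  1.89 -0.99  0.57 -2.35] 0.0 0.0
40 [ 1.32  1.31 -0.99  1.91 -0.99  0.34 -2.13] 0.0 0.0
0 [ 1.28  1.67 -1.46  2.42  2.91  1.17  0.16] 0.0 0.0
-30 [ 0.71  1.44 -1.07  2.52  2.77  2.08 -0.74] 0.0 0.0
-54 [ 0.4   1.29 -0.9   2.32  2.15  2.08 -1.32] 0.0 0.0
-70 [ 0.35  1.29 -0.93  2.11  1.89  2.08 -1.37] 0.0 0.0
-86 [ 0.32  1.28 -0.92  1.88  1.69  2.08 -1.38] 0.0 0.0
-95 [ 0.3   1.29 -0.9   1.74  1.58  2.08 -1.37] 0.0 0.0
74 [ 0.75  1.01 -0.93  1.89 -0.99  0.57 -2.35] 0.0 0.0
100 [ 0.82  1.34 -0.53  0.97 -0.38  1.72 -2.42] 0.0 0.0
126 [ 0.66  1.42 -0.61  0.7  -0.11  2.08 -2.32] 0.0155 1.66
94 [ 0.86  1.32 -0.54  1.07 -0.42  1.61 -2.42] 0.0 0.0
```

```bash
sed -i 's/yt=np.cross(\[0,0,-1\].*$/yt=np.cross([np.cos(a),np.sin(a),0],[0,0,1])/' kin.py
cat >> kin.py <<'E'
def path(q,wps,n=10,reg=.03):
    "wps: (gp,az,dip); local ik along straight lines"
    M0=frames(q)[-1];zt=M0[:,2];g0=full(q)@X-.0187*zt;out=[]
    for gp,az,dip in wps:
        M1=tool(az,dip);rv=R.from_matrix(M1@M0.T)
        rv=rv.as_rotvec()
        for k in range(1,n+1):
            M=R.from_rotvec(rv*k/n).as_matrix()@M0; g=g0+(np.array(gp)-g0)*k/n
            q,e,a=ik(g+.0187*M[:,2],M,q,reg)
        out.append((az,dip,q.round(2).tolist(),round(e,4),round(a,1))); M0,g0=M1,np.array(gp)
    return out
E
python3 - <<'E'
from kin import *
s=r.get_state();q=s["q"]
P=[.57,-.227,.16];H=[.57,-.227,.23]
for n,w in {"spin first":[([.6,.05,.25],20,110),(H,-20,110),(H,-54,110),(H,-54,65),(H,-54,20),(P,-54,20),(P,-70,20),(P,-88,20)],
 "tilt first":[([.6,.2,.25],74,65),([.6,.1,.25],74,20),([.6,.05,.25],30,20),(H,-10,20),(H,-54,20),(P,-54,20),(P,-88,20)],
 "right":[([.6,.1,.25],100,110),(H,126,110),(H,126,65),(H,126,20),(P,126,20),(P,94,20)],
 "both":[([.6,.1,.25],40,80),(H,0,50),(H,-54,20),(P,-54,20),(P,-88,20)]}.items():
    print(n)
    for o in path(q,w): print("  ",*o)
E
```

```text
spin first
   20 110 [-0.43, 0.88, 0.52, 1.34, -0.29, 1.35, -1.11] 0.0 0.0
   -20 110 [0.04, 0.95, 0.64, 1.31, -0.45, 1.39, -1.22] 0.0 0.0
   -54 110 [0.08, 0.96, 0.72, 1.36, -0.68, 1.42, -1.6] 0.0 0.0
   -54 65 [-0.29, 0.76, 0.77, 2.0, -0.89, 0.29, -1.45] 0.0 0.0
   -54 20 [-0.83, 1.38, 1.28, 2.03, -0.99, 0.05, -2.02] 0.0697 13.6
   -54 20 [-0.84, 1.58, 1.24, 1.99, -0.99, 0.05, -2.22] 0.0726 14.4
   -70 20 [-0.79, 1.58, 1.22, 2.03, -0.99, 0.05, -2.3] 0.0231 4.4
   -88 20 [-0.77, 1.74, 1.47, 1.9, -0.89, 0.49, -2.53] 0.0 0.0
tilt first
   74 65 [-0.09, 0.66, -0.2, 1.77, -0.5, 0.55, -0.11] 0.0 0.0
   74 20 [0.81, 1.18, -1.08, 1.9, -0.74, 0.41, 0.64] 0.0 0.0
   30 20 [1.03, 1.11, -1.23, 1.98, -0.99, 0.05, 0.56] 0.0906 17.6
   -10 20 [1.37, 0.91, -1.06, 1.93, -0.99, 0.05, 0.26] 0.1261 25.6
   -54 20 [-0.83, 1.38, 1.28, 2.03, -0.99, 0.05, -2.02] 0.0697 13.6
   -54 20 [-0.84, 1.58, 1.24, 1.99, -0.99, 0.05, -2.22] 0.0726 14.4
   -88 20 [-0.77, 1.73, 1.46, 1.9, -0.88, 0.49, -2.53] 0.0 0.0
right
   100 110 [-0.57, 0.72, 0.28, 1.64, 0.21, 0.87, -0.31] 0.0 0.0
   126 110 [0.12, 0.63, 0.1, 1.92, 0.49, 0.38, 0.39] 0.0 0.0
   126 65 [0.57, 0.91, -0.34, 1.26, 0.01, 1.36, 0.92] 0.0 0.0
   126 20 [0.7, 1.34, -0.72, 0.78, -0.1, 2.08, 0.72] 0.0226 2.4
   126 20 [0.66, 1.42, -0.61, 0.7, -0.11, 2.08, 0.82] 0.0155 1.7
   94 20 [0.91, 1.34, -0.68, 1.06, -0.31, 1.58, 0.63] 0.0 0.0
both
   40 80 [-0.35, 0.63, 0.25, 1.78, -0.41, 0.63, -0.71] 0.0 0.0
   0 50 [0.77, 0.63, -0.46, 2.01, -0.99, 0.05, -0.11] 0.0346 6.6
   -54 20 [-0.83, 1.38, 1.28, 2.03, -0.99, 0.05, -2.02] 0.0697 13.6
   -54 20 [-0.84, 1.58, 1.24, 1.99, -0.99, 0.05, -2.22] 0.0726 14.4
   -88 20 [-0.77, 1.73, 1.46, 1.9, -0.88, 0.49, -2.53] 0.0 0.0
```

```bash
cat > t.py <<'E'
from kin import *
D=pickle.load(open("log.pkl","rb"))
# controller emulation: local min-change ik start -> hover -> tilt
for reg in (.003,.03,.2):
    q=D[0][0];o=path(q,[([.607,.2065,.259],73.5,90)],12,reg)
    print(reg,o[0][2]); q=np.array(o[0][2]); print("  ",path(q,[([.612,.209,.13],73.5,110),([.6222,.2065,.02],73.5,110),([.622,.2065,.26],73.5,110)],8,reg)[-1][2])
print(D[1][0].round(2),D[-1][0].round(2))
# backward from goal
q=np.array([0.4,1.29,-.9,2.32,2.15,2.08,1.82]);H=[.57,-.227,.23]
q,e,a=ik(np.array(H)+.0187*tool(-54,20)[:,2],tool(-54,20),q);print(q.round(2),e,a)
for w in ([(H,-88,20),(H,-88,60),(H,-88,90)],[(H,-54,50),(H,-54,80)],[(H,-88,20),(H,-110,20),(H,-110,60),(H,-110,90)],[(H,-88,20),(H,-88,50),(H,-120,80),(H,-160,90)]):
    for o in path(q,w): print("  ",*o)
    print()
E
python3 t.py
```

```text
0.003 [-0.51, 0.72, 0.2, 1.52, -0.16, 0.92, -0.54]
   [-0.67, 0.87, 0.37, 1.26, -0.01, 1.27, -0.68]
0.03 [-0.51, 0.72, 0.2, 1.52, -0.16, 0.92, -0.54]
   [-0.67, 0.87, 0.37, 1.26, -0.01, 1.27, -0.68]
0.2 [-0.51, 0.72, 0.2, 1.52, -0.16, 0.92, -0.54]
   [-0.67, 0.87, 0.37, 1.26, -0.01, 1.26, -0.68]
[-0.5   0.7   0.21  1.5  -0.16  0.96 -0.54] [-0.67  0.87  0.36  1.27 -0.    1.26 -0.68]
[ 0.43  1.14 -0.98  2.34  2.06  2.02  1.9 ] 7.392625158717834e-07 0.0001064593690309842
   -88 20 [0.32, 1.16, -0.95, 1.86, 1.6, 2.08, 1.84] 0.0 0.0
   -88 60 [0.69, 1.06, -1.34, 1.78, 1.41, 1.69, 2.19] 0.0 0.0
   -88 90 [0.93, 1.1, -1.46, 1.61, 1.11, 1.46, 2.55] 0.0 0.0

   -54 50 [0.73, 0.98, -1.26, 2.12, 1.74, 1.47, 2.4] 0.0 0.0
   -54 80 [0.87, 1.07, -1.46, 1.94, 1.39, 1.39, 2.65] 0.0471 7.3

   -88 20 [0.32, 1.16, -0.95, 1.86, 1.6, 2.08, 1.84] 0.0 0.0
   -110 20 [0.25, 1.17, -0.8, 1.52, 1.35, 2.08, 1.86] 0.0 0.0
   -110 60 [0.61, 1.02, -1.16, 1.6, 1.22, 1.68, 2.0] 0.0 0.0
   -110 90 [0.92, 1.08, -1.42, 1.61, 1.08, 1.42, 2.19] 0.0 0.0

   -88 20 [0.32, 1.16, -0.95, 1.86, 1.6, 2.08, 1.84] 0.0 0.0
   -88 50 [0.59, 1.06, -1.25, 1.82, 1.47, 1.78, 2.09] 0.0 0.0
   -120 80 [0.83, 1.11, -1.44, 1.58, 1.17, 1.61, 1.93] 0.0 0.0
   -160 90 [0.92, 1.08, -1.42, 1.61, 1.08, 1.42, 1.31] 0.0 0.0
```

```bash
cat > srch.py <<'E'
from kin import *
from multiprocessing import Pool
import time
q0=np.array(r.get_state()["q"])
H=[.57,-.227,.23];P=[.57,-.227,.16]
def run(seed):
    g=np.random.default_rng(seed);k=g.integers(1,4)
    az=np.sort(g.uniform(74,290,k)) if g.random()<.8 else g.uniform(-120,290,k)
    w=[([g.uniform(.4,.65),g.uniform(-.3,.25),g.uniform(.24,.36)],float(a),float(g.uniform(20,115))) for a in az]
    w+=[(H,-54,20),(P,-54,20),(P,-88,20)]
    try:o=path(q0,w,8)
    except Exception as e: return 9,seed,None,None
    return max(x[3]+x[4]*.005 for x in o),seed,w,o
if __name__=="__main__":
    t=time.time();b=[]
    with Pool() as p:
        for x in p.imap_unordered(run,range(600)):
            b.append(x)
            if time.time()-t>150: p.terminate();break
    b.sort(key=lambda x:x[0]);print(len(b))
    for x in b[:4]:
        print(x[:2]);
        for o,w in zip(x[3],x[2]): print("  ",np.round(w[0],2),*o)
E
nproc; OMP_NUM_THREADS=1 python3 srch.py
```

```text
4
269
(np.float64(0.0), 3)
   [ 0.51 -0.04  0.26] 94.33178672392623 89.78482938387538 [-0.05, 0.54, 0.06, 1.91, -0.05, 0.69, 0.11] 0.0 0.0
   [ 0.43 -0.08  0.3 ] 199.74699978990344 60.90966193934689 [0.23, 0.63, -0.42, 1.72, 0.33, 1.37, 1.58] 0.0 0.0
   [0.55 0.11 0.35] 247.07528448458172 46.99911055613519 [-0.27, 0.81, -0.52, 1.3, 0.65, 1.85, 1.9] 0.0 0.0
   [ 0.57 -0.23  0.23] -54 20 [0.1, 0.96, -0.37, 2.36, 2.06, 1.55, 1.59] 0.0 0.0
   [ 0.57 -0.23  0.16] -54 20 [0.09, 1.13, -0.35, 2.34, 2.1, 1.64, 1.48] 0.0 0.0
   [ 0.57 -0.23  0.16] -88 20 [0.05, 1.12, -0.41, 1.86, 1.48, 1.6, 1.73] 0.0 0.0
(np.float64(0.0), 0)
   [0.63 0.03 0.33] 77.56996927416229 71.64437418921517 [0.02, 0.61, 0.01, 1.55, -0.39, 0.96, 0.03] 0.0 0.0
   [0.63 0.15 0.24] 82.85028117021805 101.45340627581909 [-0.53, 0.8, 0.29, 1.44, -0.03, 1.01, -0.42] 0.0 0.0
   [0.41 0.1  0.26] 249.66637166725883 102.00199762323922 [0.39, 0.52, -0.93, 2.22, 0.57, 0.5, 1.86] 0.0 0.0
   [ 0.57 -0.23  0.23] -54 20 [0.06, 0.95, -0.31, 2.36, 2.06, 1.51, 1.56] 0.0 0.0
   [ 0.57 -0.23  0.16] -54 20 [0.06, 1.12, -0.29, 2.34, 2.11, 1.6, 1
[... 585 characters left out ...]
, 2.1, 1.71, 1.53] 0.0 0.0
   [ 0.57 -0.23  0.16] -88 20 [0.11, 1.14, -0.51, 1.86, 1.51, 1.7, 1.73] 0.0 0.0
(np.float64(0.0), 4)
   [0.49 0.14 0.26] 91.46058116145008 102.80535104782736 [-0.65, 0.59, 0.26, 1.86, 0.08, 0.8, -0.46] 0.0 0.0
   [0.54 0.2  0.3 ] 205.1888597109264 60.897146384294246 [-0.25, 0.85, -0.41, 1.22, 0.22, 1.63, 1.35] 0.0 0.0
   [0.6  0.24 0.28] 284.8686404328641 112.04862258504231 [0.22, 0.88, -1.04, 1.49, 0.43, 1.01, 2.63] 0.0 0.0
   [ 0.57 -0.23  0.23] -54 20 [0.1, 0.96, -0.37, 2.36, 2.05, 1.56, 1.59] 0.0 0.0
   [ 0.57 -0.23  0.16] -54 20 [0.09, 1.13, -0.35, 2.33, 2.1, 1.65, 1.48] 0.0 0.0
   [ 0.57 -0.23  0.16] -88 20 [0.05, 1.12, -0.42, 1.86, 1.48, 1.61, 1.73] 0.0 0.0
```

```bash
cat >> kin.py <<'E'
def goto(gp,az,dip,s=None):
    s=s or r.get_state();M=R.from_quat(s["eef_rot"]).as_matrix();T=tool(az,dip)
    p=np.array(gp)+.0187*T[:,2]
    rv=np.degrees(R.from_matrix(M.T@T).as_rotvec())
    print("shift cm",(M.T@(p-s["tool_pos"])*100).round(2),"turn",rv.round(1),"rows",round(np.linalg.norm(rv)/8.59,1))
E
python3 - <<'E'
from kin import *
q=r.get_state()["q"]
for o in path(q,[([.53,.08,.33],130,95),([.48,0,.34],200,75),([.5,-.08,.35],250,50),([.57,-.227,.25],306,20),([.57,-.227,.16],306,20),([.57,-.227,.16],270,20)],12): print(*o)
goto([.53,.08,.33],130,95)
E
```

```text
130 95 [-0.28, 0.46, -0.01, 1.78, 0.11, 0.86, 0.35] 0.0 0.0
200 75 [0.09, 0.52, -0.36, 1.68, 0.21, 1.24, 1.57] 0.0 0.0
250 50 [-0.03, 0.62, -0.4, 1.69, 0.71, 1.49, 2.08] 0.0 0.0
306 20 [0.04, 0.9, -0.27, 2.36, 2.06, 1.45, 1.58] 0.0 0.0
306 20 [0.03, 1.12, -0.25, 2.34, 2.11, 1.57, 1.43] 0.0 0.0
270 20 [-0.01, 1.11, -0.31, 1.83, 1.42, 1.52, 1.75] 0.0 0.0
shift cm [-15.84  -4.86  -1.7 ] turn [-12.3  13.6 -54.9] rows 6.7
```

Request:
{"fn": "carry_out", "kwargs": {
  "rows": [
    [[-4,-1.2,-2.4],[-2,2,-8],1],
    [[-6,-1.8,-1.7],[-4,4,-16],1],
    [[-8,-2.4,-1.7],[-5.5,6,-24],1],
    [[-10,-3,-1.7],[-7,8,-32],1],
    [[-12,-3.7,-1.7],[-9,10,-40],1],
    [[-14,-4.3,-1.7],[-11,12,-48],1],
    [[-15.8,-4.9,-1.7],[-12.3,13.6,-55],1],
    [[-15.8,-4.9,-1.7],[-12.3,13.6,-55],1]
  ]
}}

```text
clock: 5.95
tool_pos: [0.528, 0.0733, 0.3099]
eef_rot: [0.423, 0.905, -0.022, 0.038]
contact_force: [0.3, -0.5, -6.1]
opening: 0.312
finger_force: 55.0
```

Run:
```python
from kin import *
s=r.get_state();print(s["q"].round(2),s["tool_pos"],s["opening"]*88);goto([.48,0,.34],200,75)
```

```text
[-0.28  0.46  0.    1.79  0.11  0.87  0.35] [0.52799445 0.07332421 0.30994878] 27.43685625047965
shift cm [-2.47 -8.85 -0.91] turn [  5.7  17.2 -70.2] rows 8.4
```

Request:
{"fn": "carry_out", "kwargs": {
  "rows": [
    [[-0.3,-1,-0.1],[0.6,1.9,-7.8],1],
    [[-0.6,-2,-0.2],[1.2,3.8,-15.6],1],
    [[-0.9,-3,-0.3],[1.8,5.7,-23.4],1],
    [[-1.2,-4,-0.4],[2.5,7.6,-31.2],1],
    [[-1.5,-5,-0.5],[3.1,9.5,-39],1],
    [[-1.8,-6,-0.6],[3.8,11.4,-46.8],1],
    [[-2.1,-7,-0.7],[4.4,13.4,-54.6],1],
    [[-2.3,-8,-0.8],[5,15.3,-62.4],1],
    [[-2.5,-8.9,-0.9],[5.7,17.2,-70.2],1],
    [[-2.5,-8.9,-0.9],[5.7,17.2,-70.2],1]
  ]
}}

```text
clock: 6.95
tool_pos: [0.4782, 0.0026, 0.3207]
eef_rot: [-0.175, 0.976, -0.022, -0.127]
contact_force: [-0.2, 0.3, -6.7]
opening: 0.313
finger_force: 55.0
```

Run:
```python
from kin import *
s=r.get_state();print(s["q"].round(2),s["tool_pos"],s["opening"]*88);goto([.5,-.08,.35],250,50)
```

```text
[ 0.08  0.53 -0.36  1.67  0.21  1.24  1.57] [0.47817338 0.00262228 0.32068877] 27.552215525601465
shift cm [ 1.93 -9.42 -1.06] turn [ 23.2  23.6 -44.4] rows 6.4
```

Request:
{"fn": "carry_out", "kwargs": {
  "rows": [
    [[0.3,-1.4,-0.2],[3.4,3.5,-6.5],1],
    [[0.6,-2.8,-0.3],[6.8,7,-13],1],
    [[0.9,-4.2,-0.5],[10.2,10.4,-19.5],1],
    [[1.2,-5.6,-0.6],[13.6,13.8,-26],1],
    [[1.5,-7,-0.8],[17,17.3,-32.5],1],
    [[1.8,-8.4,-1],[20.4,20.7,-39],1],
    [[1.9,-9.4,-1.1],[23.2,23.6,-44.4],1],
    [[1.9,-9.4,-1.1],[23.2,23.6,-44.4],1]
  ]
}}

```text
clock: 7.75
tool_pos: [0.4966, -0.0889, 0.3363]
eef_rot: [-0.539, 0.77, -0.197, -0.278]
contact_force: [-0.3, 1.5, -5.9]
opening: 0.311
finger_force: 55.0
```

Run:
```python
from kin import *
s=r.get_state();print(s["q"].round(2),s["tool_pos"],s["opening"]*88);goto([.55,-.19,.30],306,20)
t=r.snapshot("top");sc=r.snapshot("scene")
c=lambda s,u,v,w=50:cv2.resize(s["image"][v-w:v+w,u-w:u+w],(400,400),interpolation=cv2.INTER_CUBIC)
cv2.imwrite("pics/m2.png",np.hstack([c(t,419,200),c(sc,392,245)])[:,:,::-1])
```

```text
[-0.03  0.62 -0.41  1.68  0.71  1.49  2.08] [ 0.49658031 -0.08892255  0.33625977] 27.361750519093775
shift cm [ 3.9  -9.91  8.85] turn [ 46.2  27.6 -32.7] rows 7.3
```

Run:
```python
from kin import *
t=r.snapshot("top");sc=r.snapshot("scene")
I=lambda n:cv2.imread(f"pics/{n}0.png")
f=lambda u0,v0,x,y:(u0-40+(x)/3.75,v0-40+(y)/3.75)
for a,b in (((155,145),(155,130)),((157,145),(158,117))):
    pa,pb=f(419,203,*a),f(392,252,*b); print(pa,pb,cross(t,pa,sc,pb))
g=cv2.cvtColor(I("top"),cv2.COLOR_BGR2GRAY); 
c=cv2.HoughCircles(cv2.resize(g[163:243,379:459],None,fx=6,fy=6,interpolation=cv2.INTER_CUBIC),cv2.HOUGH_GRADIENT,1.2,30,param1=80,param2=30,minRadius=40,maxRadius=130)
for x,y,rad in c[0][:6]: u,v=379+x/6,163+y/6; print("hough",round(u,1),round(v,1),round(rad/6,1),onz(t,u,v,.08).round(4),onz(t,u,v,.087).round(4),"r mm",rad/6/t["fx"]*1410)
for x,y in ((445,78),(455,225)): print("lug",onz(t,*f(419,203,x-300,y),.06).round(4))
```

```text
(420.3333333333333, 201.66666666666666) (393.3333333333333, 246.66666666666666) (array([ 0.57040527, -0.23001684,  0.07438536]), np.float64(0.0006165139540358948))
(420.8666666666667, 201.66666666666666) (394.1333333333333, 243.2) (array([ 0.56838511, -0.2295057 ,  0.09100689]), np.float64(0.0010222948627672554))Traceback (most recent call last):
  File "<stdin>", line 9, in <module>
TypeError: 'NoneType' object is not subscriptable
```

Request:
{"fn": "carry_out", "kwargs": {
  "rows": [
    [[0.5,-1.4,1.2],[6.3,3.8,-4.4],1],
    [[1,-2.7,2.4],[12.5,7.5,-8.8],1],
    [[1.5,-4,3.6],[18.8,11.2,-13.2],1],
    [[2.1,-5.4,4.8],[25,15,-17.7],1],
    [[2.6,-6.8,6],[31.3,18.7,-22.1],1],
    [[3.2,-8.2,7.3],[37.5,22.5,-26.5],1],
    [[3.7,-9.4,8.4],[43,25.7,-30.5],1],
    [[3.9,-9.9,8.9],[46.2,27.6,-32.7],1],
    [[3.9,-9.9,8.9],[46.2,27.6,-32.7],1],
    [[3.9,-9.9,8.9],[46.2,27.6,-32.7],1]
  ]
}}

```text
clock: 8.95
tool_pos: [0.5613, -0.2061, 0.2953]
eef_rot: [0.729, -0.373, 0.511, 0.26]
contact_force: [0.3, 0.2, -5.1]
opening: 0.31
finger_force: 55.0
```

Run:
```python
from kin import *
s=r.get_state();M=R.from_quat(s["eef_rot"]).as_matrix();print(M.round(3).tolist(),s["q"].round(2),s["tool_pos"]-.0187*M[:,2])
t=r.snapshot("top");sc=r.snapshot("scene");w=r.snapshot("wrist")
np.savez("w3.npz",**w)
c=lambda s,u,v,w=50,o=400:cv2.resize(s["image"][v-w:v+w,u-w:u+w],(o,o),interpolation=cv2.INTER_CUBIC)
m=np.zeros((600,800,3),np.uint8); m[:300,:480]=cv2.resize(w["image"],(480,300),interpolation=cv2.INTER_AREA); m[300:,:300]=c(t,419,200,50,300); m[100:600,300:800]=np.where(np.arange(500)[:,None,None]<200,m[100:600,300:800],0); m[300:,300:600]=c(sc,392,235,50,300)
cv2.imwrite("pics/m3.png",m[:,:,::-1])
```

```text
[[0.198, -0.81, 0.552], [-0.279, -0.586, -0.761], [0.94, -0.003, -0.342]] [-0.06  0.77 -0.27  2.4   1.92  1.4   1.63] [ 0.55101009 -0.19186489  0.3017402 ]
```

View pics/m3.png

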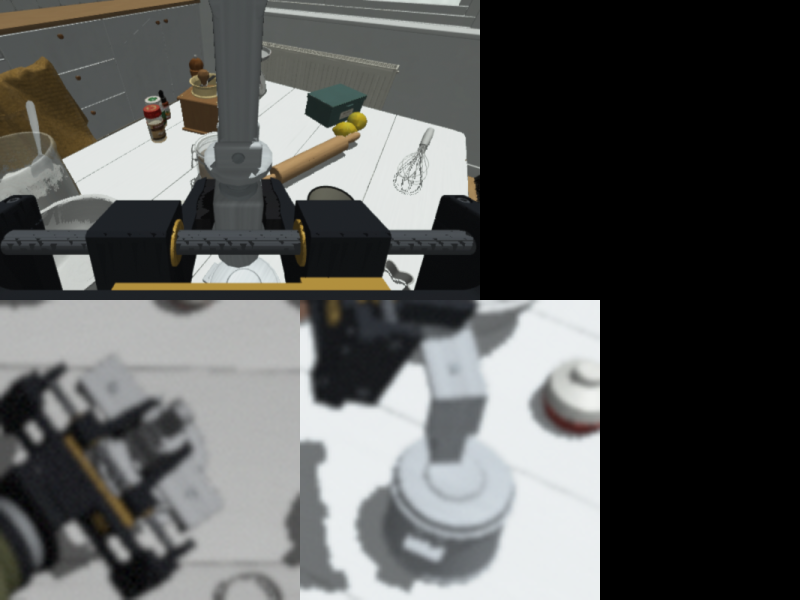

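Run:
```python
from kin import *
t=r.snapshot("top");sc=r.snapshot("scene")
for zb in (.274,.277): print("yoke axis by top",onz(t,420.7,196.7,zb))
a,b=onz(t,406.3,179.3,.277),onz(t,435,214,.277);print(np.linalg.norm(a-b),np.degrees(np.arctan2(*(a-b)[[1,0]])))
gp=np.array([.55101,-.19186]);d=np.array([.552,-.761])/np.hypot(.552,.761);print("expected",gp+.003*d)
# pot: rim ellipse via threshold contour in the first top image
for n,s,u,v in (("top",t,419,203),("scene",sc,392,252)):
    g=cv2.cvtColor(cv2.imread(f"pics/{n}0.png"),cv2.COLOR_BGR2GRAY)[v-40:v+40,u-40:u+40]
    print(n,g[::8,::8].tolist() if 0 else g[38,::3].tolist(), g[::3,40].tolist())
```

```text
yoke axis by top [ 0.55290986 -0.19887064  0.274     ]
yoke axis by top [ 0.55243343 -0.19838163  0.277     ]
0.10722322815723306 39.294269569200786
expected [ 0.55277148 -0.19428841]
top [163, 162, 162, 162, 145, 74, 71, 55, 96, 140, 148, 127, 155, 155, 153, 150, 145, 149, 151, 147, 159, 162, 161, 160, 161, 160, 162] [165, 165, 165, 143, 159, 158, 152, 140, 143, 148, 134, 154, 154, 152, 148, 137, 147, 150, 124, 108, 144, 162, 167, 165, 160, 147, 159]
scene [195, 195, 196, 193, 155, 91, 85, 99, 95, 155, 160, 160, 140, 141, 148, 142, 145, 163, 164, 163, 145, 193, 196, 195, 196, 195, 189] [195, 195, 195, 195, 195, 193, 163, 161, 165, 165, 164, 163, 158, 141, 162, 163, 115, 118, 68, 70, 74, 76, 116, 190, 196, 196, 196]
```

Run:
```python
from kin import *
t=r.snapshot("top");sc=r.snapshot("scene")
f=lambda u0,v0,x,y:(u0-40+x/3.75,v0-40+y/3.75)
a=onz(t,*f(419,203,147,77),.06);b=onz(t,*f(419,203,153,224),.06);print(a,b,np.linalg.norm(a-b),np.degrees(np.arctan2(*(a-b)[[1,0]])))
for z in(.078,.085):print(onz(t,*f(419,203,155.5,145),z))
g=np.vstack([np.hstack([cv2.resize(cv2.imread("pics/top0.png")[170:235,390:450],(480,520),interpolation=cv2.INTER_CUBIC),cv2.resize(cv2.imread("pics/scene0.png")[225:280,365:405],(320,520)[:2],interpolation=cv2.INTER_CUBIC)])])
cv2.imwrite("pics/pot.png",cv2.convertScaleAbs(g,alpha=1.8,beta=-90))
goto([.567,-.2255,.205],306,20)
```

```text
[ 0.62453808 -0.22696877  0.06      ] [ 0.51304136 -0.2307039   0.06      ] 0.11155926974297466 1.918683474047012
[ 0.57003586 -0.23007049  0.078     ]
[ 0.56899337 -0.22893316  0.085     ]
shift cm [-7.93  0.72  6.77] turn [-0.  -0.1 -0.1] rows 0.0
```

View pics/pot.png

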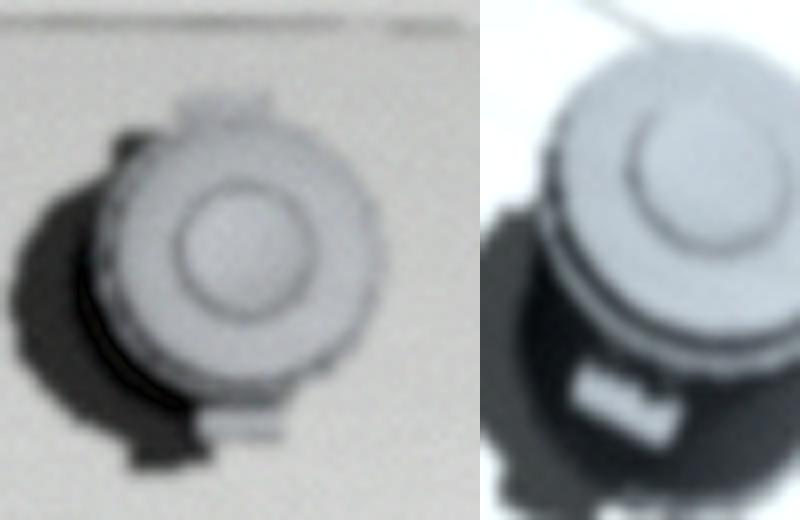

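Run:
```python
from kin import *
t=r.snapshot("top");sc=r.snapshot("scene")
f=lambda x,y:(390+x/8,170+y/8)
a=onz(t,*f(225,93),.06);b=onz(t,*f(242,441),.06);print(a,b,np.linalg.norm(a-b),np.degrees(np.arctan2(*(a-b)[[1,0]])),(a+b)/2)
print(onz(t,*f(247,250),.088))
g=lambda x,y:(365+x/8-60,225+y/9.4545)  # right panel x starts at 480
print(cross(t,f(247,250),sc,(365+(710-480)/8,225+178/9.4545)))
for uv in ((635,408),):print("near lug top by scene",onz(sc,365+(uv[0]-480)/8,225+uv[1]/9.4545,.06))
```

```text
[ 0.63003177 -0.22679291  0.06      ] [ 0.50633852 -0.23191209  0.06      ] 0.12379913322035918 2.3698932509777504 [ 0.56818515 -0.2293525   0.06      ]
[ 0.56972959 -0.22957875  0.088     ]
(array([ 0.56972913, -0.22947874,  0.08685283]), np.float64(0.0006547888316793068))
near lug top by scene [ 0.51331413 -0.23492504  0.06      ]
```

Request:
{"fn": "carry_out", "kwargs": {
  "rows": [
    [[-2,0.2,1.7],[0,0,0],1],
    [[-4,0.4,3.4],[0,0,0],1],
    [[-6,0.6,5],[0,0,0],1],
    [[-7.9,0.7,6.8],[0,0,0],1],
    [[-7.9,0.7,6.8],[0,0,0],1],
    [[-7.9,0.7,6.8],[0,0,0],1],
    [[-7.9,0.7,6.8],[0,0,0],1]
  ]
}}

```text
clock: 10.1
tool_pos: [0.5773, -0.24, 0.1996]
eef_rot: [0.729, -0.372, 0.513, 0.26]
contact_force: [-0.2, -0.8, -5.2]
opening: 0.313
finger_force: 55.0
```

Run:
```python
from kin import *
s=r.get_state();M=R.from_quat(s["eef_rot"]).as_matrix();print(s["tool_pos"]-.0187*M[:,2],s["q"].round(2),M[:,2])
t=r.snapshot("top");sc=r.snapshot("scene")
np.save("t4.npy",t["image"]);np.save("s4.npy",sc["image"])
c=np.hstack([cv2.resize(t["image"][170:230,390:450],(400,400),interpolation=cv2.INTER_CUBIC),cv2.resize(sc["image"][195:275,350:430],(400,400),interpolation=cv2.INTER_CUBIC)])
cv2.imwrite("pics/m4.png",c[:,:,::-1])
```

```text
[ 0.56690623 -0.2257575   0.20597744] [ 0.01  1.01 -0.23  2.37  2.08  1.51  1.47] [ 0.55385361 -0.76036939 -0.33924116]
```

View pics/m4.png

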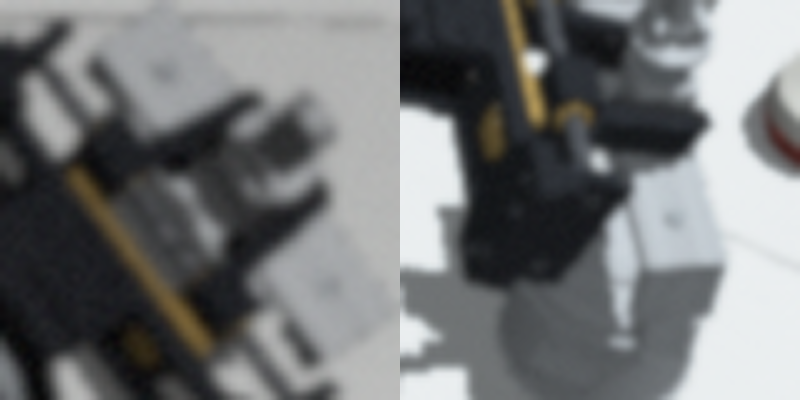

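Run:
```python
from kin import *
t=r.snapshot("top");sc=r.snapshot("scene")
p,e=cross(t,(439.5,213.2),sc,(405,238.6));print(p,e)
b=onz(t,414.75,180.8,p[2]);a=onz(t,439.5,213.2,p[2]);print(a,b,np.linalg.norm(a-b),(a+b)/2,np.degrees(np.arctan2(*(b-a)[[1,0]])))
a=onz(t,439.5,213.2,.181);b=onz(t,414.75,180.8,.181);print((a+b)/2)
```

```text
[ 0.52469795 -0.2604356   0.18544048] 0.0012282533375955144
[ 0.52500424 -0.26098725  0.18544048] [ 0.60836639 -0.19826286  0.18544048] 0.10432448044986159 [ 0.56668531 -0.22962506  0.18544048] 36.95899055536892
[ 0.56738953 -0.23040423  0.181     ]
```

Request:
{"fn": "carry_out", "kwargs": {
  "rows": [
    [[-0.9,-0.1,0.4],[0,0,0],1],
    [[-1.9,-0.1,0.75],[0,0,0],1],
    [[-2.8,-0.1,1.1],[0,0,0],1],
    [[-3.5,-0.1,1.35],[0,0,0],1],
    [[-4.2,-0.1,1.6],[0,0,0],1],
    [[-4.7,-0.1,1.75],[0,0,0],1],
    [[-4.7,-0.1,1.75],[0,0,0],1]
  ]
}}

```text
clock: 11.0
tool_pos: [0.578, -0.2402, 0.1471]
eef_rot: [0.73, -0.372, 0.511, 0.261]
contact_force: [0.2, -0.2, -5.8]
opening: 0.313
finger_force: 55.0
```

Request:
{"fn": "carry_out", "kwargs": {
  "rows": [
    [[-0.3,0,0.1],[0,0,0],1],
    [[-0.6,0,0.2],[0,0,0],1],
    [[-0.8,0,0.3],[0,0,0],1],
    [[-0.8,0,0.3],[0,0,0],1]
  ]
}}

```text
clock: 11.4
tool_pos: [0.5783, -0.2404, 0.1394]
eef_rot: [0.729, -0.372, 0.512, 0.261]
contact_force: [0.6, -0.1, -6.4]
opening: 0.314
finger_force: 55.0
```

Request:
{"fn": "carry_out", "kwargs": {
  "rows": [
    [[-0.2,0,0.07],[0,0,0],1],
    [[-0.4,0,0.14],[0,0,0],1],
    [[-0.4,0,0.14],[0,0,0],1]
  ]
}}

```text
clock: 11.7
tool_pos: [0.5782, -0.2403, 0.1351]
eef_rot: [0.729, -0.372, 0.512, 0.261]
contact_force: [0.1, -0.4, -5.7]
opening: 0.311
finger_force: 55.0
```

Request:
{"fn": "carry_out", "kwargs": {
  "rows": [
    [[-0.2,0,0.07],[0,0,0],1],
    [[-0.2,0,0.07],[0,0,0],1]
  ]
}}

```text
clock: 11.9
tool_pos: [0.5783, -0.2404, 0.1333]
eef_rot: [0.729, -0.372, 0.512, 0.261]
contact_force: [-0.1, 0.1, -5.6]
opening: 0.314
finger_force: 55.0
```

Request:
{"fn": "carry_out", "kwargs": {
  "rows": [
    [[-0.2,0,0.07],[0,0,0],1],
    [[-0.2,0,0.07],[0,0,0],1]
  ]
}}

```text
clock: 12.1
tool_pos: [0.5783, -0.2405, 0.1322]
eef_rot: [0.729, -0.372, 0.513, 0.261]
contact_force: [-1.8, 2.5, 0.9]
opening: 0.311
finger_force: 55.0
```

Run:
```python
from kin import *
s=r.get_state();M=R.from_quat(s["eef_rot"]).as_matrix();gp=s["tool_pos"]-.0187*M[:,2];print(gp)
az=np.degrees(np.arctan2(M[1,2],M[0,2]));d=lambda a:np.array([np.cos(np.radians(a)),np.sin(np.radians(a)),0])
dip=np.degrees(np.arcsin(-M[2,2]));print(az,dip,"tool y az",np.degrees(np.arctan2(M[1,1],M[0,1])))
C=gp+.003*d(az)+[0,0,.0004]
for k in (8,16,24,33): goto(C-.003*d(az-k),az-k,20,s)
```

```text
[ 0.56798045 -0.22627896  0.13854484]
-53.99472054178714 19.731895139322056 tool y az -144.01105728202396
shift cm [ 0.02  0.2  -0.03] turn [-7.5 -0.3  2.7] rows 0.9
shift cm [ 0.01  0.4  -0.07] turn [-15.   -0.3   5.4] rows 1.9
shift cm [-0.01  0.59 -0.13] turn [-22.6  -0.3   8.1] rows 2.8
shift cm [-0.05  0.79 -0.23] turn [-31.   -0.2  11.2] rows 3.8
```

Request:
{"fn": "carry_out", "kwargs": {
  "rows": [
    [[0.02,0.1,-0.02],[-3.7,-0.3,1.4],1],
    [[0.02,0.2,-0.03],[-7.5,-0.3,2.7],1],
    [[0.02,0.3,-0.05],[-11.2,-0.3,4],1],
    [[0.01,0.4,-0.07],[-15,-0.3,5.4],1],
    [[0,0.5,-0.1],[-18.8,-0.3,6.8],1],
    [[-0.01,0.59,-0.13],[-22.6,-0.3,8.1],1],
    [[-0.03,0.69,-0.18],[-26.8,-0.3,9.6],1],
    [[-0.04,0.75,-0.21],[-29,-0.2,10.5],1],
    [[-0.04,0.75,-0.21],[-29,-0.2,10.5],1]
  ]
}}

```text
clock: 13.0
tool_pos: [0.5715, -0.2431, 0.1321]
eef_rot: [0.604, -0.554, 0.423, 0.386]
contact_force: [1.5, 1.1, 0.8]
opening: 0.308
finger_force: 55.0
```

Run:
```python
from kin import *
s=r.get_state();M=R.from_quat(s["eef_rot"]).as_matrix();print(s["tool_pos"]-.0187*M[:,2],M[:,2],s["contact_force"],s["moment"],s["q"].round(2),"tool y az",np.degrees(np.arctan2(M[1,1],M[0,1])))
```

```text
[ 0.56995404 -0.22558942  0.13850362] [ 0.08361189 -0.93575014 -0.34260871] [1.4972719  1.07913223 0.83628829] [1.06686579 0.04416934 0.32851002] [-0.04  1.14 -0.26  1.9   1.5   1.47  1.67] tool y az -174.93854668435787
```

Request:
{"fn": "carry_out", "kwargs": {
  "rows": [
    [[0,0,0],[0,0,0],0.5],
    [[0,0,0],[0,0,0],0.5],
    [[0,0,0],[0,0,0],0.4],
    [[0,0,0],[0,0,0],0.4],
    [[0,0,-2],[0,0,0],0.3],
    [[0,0,-5],[0,0,0],0.3],
    [[0,0,-9],[0,0,0],0.3],
    [[0,0,-13],[0,0,0],0],
    [[0,0,-16],[0,0,0],0],
    [[0,0,-16],[0,0,0],0]
  ]
}}

```text
clock: 14.0
tool_pos: [0.5585, -0.088, 0.1866]
eef_rot: [0.607, -0.552, 0.423, 0.383]
contact_force: [0.7, 0.5, -0.8]
opening: 0.949
finger_force: 0.0
```

Run:
```python
from kin import *
s=r.get_state();M=R.from_quat(s["eef_rot"]).as_matrix();print(s["tool_pos"],s["contact_force"],s["moment"],s["q"].round(2))
w=r.snapshot("wrist");t=r.snapshot("top");sc=r.snapshot("scene")
np.savez("w5.npz",**w)
m=np.zeros((600,800,3),np.uint8)
m[:400,:640]=w["image"]
m[340:600,:260]=cv2.resize(t["image"][170:230,390:450],(260,260),interpolation=cv2.INTER_CUBIC)
m[290:600,490:800]=cv2.resize(sc["image"][195:275,350:430],(310,310),interpolation=cv2.INTER_CUBIC)
cv2.imwrite("pics/m5.png",m[:,:,::-1])
```

```text
[ 0.55850703 -0.08801616  0.18662708] [ 0.72140919  0.51253782 -0.83728493] [0.92797479 0.15509184 0.01373236] [-0.26  1.06 -0.36  1.85  1.24  1.6   1.72]
```

View pics/m5.png

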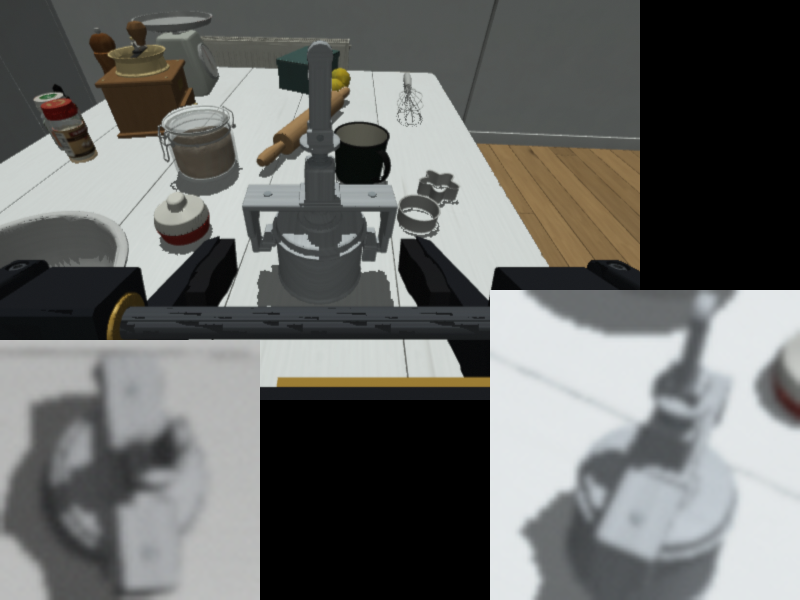

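The picture shows the yoke upright across the pot with its toes at the lugs (252,240)/(375,242). The lever stands at (320,90), with its wide face towards the camera. Next I plan a tool-down grasp on the lever.

Run:
```python
from kin import *
q=r.get_state()["q"];c=lambda z:[.5692,-.2285,z]
for o in path(q,[([.55,-.07,.34],240,45),([.55,-.12,.36],190,85),(c(.31),185,90),(c(.221),185,90),(c(.221),140,90),(c(.221),95,90),(c(.221),50,90),(c(.221),5,90),(c(.215),-40,90),(c(.215),-75,90)],12): print(*o)
for sg in (.0,):
  for o in path(q,[([.55,-.07,.34],275,60),(c(.31),275,90),(c(.31),185,90)],12): print(*o)
goto([.55,-.07,.34],240,45)
```

```text
240 45 [-0.01, 0.79, -0.46, 1.42, 0.72, 1.74, 1.99] 0.0 0.0
190 85 [0.39, 0.56, -0.47, 1.53, 0.27, 1.2, 1.61] 0.0 0.0
185 90 [0.55, 0.64, -0.44, 1.53, 0.3, 1.04, 1.7] 0.0 0.0
185 90 [0.53, 0.74, -0.4, 1.64, 0.36, 0.84, 1.64] 0.0 0.0
140 90 [0.4, 0.72, -0.17, 1.64, 0.16, 0.8, 1.03] 0.0 0.0
95 90 [0.27, 0.71, 0.06, 1.65, -0.05, 0.78, 0.44] 0.0 0.0
50 90 [0.15, 0.73, 0.29, 1.65, -0.27, 0.79, -0.14] 0.0 0.0
5 90 [0.03, 0.77, 0.52, 1.66, -0.48, 0.84, -0.73] 0.0 0.0
-40 90 [-0.07, 0.84, 0.73, 1.67, -0.69, 0.9, -1.33] 0.0 0.0
-75 90 [-0.14, 0.9, 0.89, 1.67, -0.82, 0.99, -1.82] 0.0 0.0
275 60 [0.18, 0.6, -0.69, 1.75, 0.89, 1.3, 2.35] 0.0 0.0
275 90 [0.93, 0.98, -1.46, 1.54, 0.99, 1.5, 2.65] 0.0084 1.4
185 90 [0.86, 0.83, -1.14, 1.51, 0.77, 1.3, 1.29] 0.0 0.0
shift cm [12.68  1.27 -6.12] turn [-29.8 -24.2  19. ] rows 5.0
```

Request:
{"fn": "carry_out", "kwargs": {
  "rows": [
    [[4,0,-4],[0,0,0],0],
    [[7,0.4,-5],[-7,-5.5,4.5],0],
    [[9,0.8,-6],[-13,-10.5,8.5],0],
    [[11,1,-6.1],[-19,-15.5,12.2],0],
    [[12.7,1.3,-6.1],[-25,-20.3,16],0],
    [[12.7,1.3,-6.1],[-29.8,-24.2,19],0],
    [[12.7,1.3,-6.1],[-29.8,-24.2,19],0],
    [[12.7,1.3,-6.1],[-29.8,-24.2,19],0]
  ]
}}

```text
clock: 14.95
tool_pos: [0.5424, -0.0825, 0.3259]
eef_rot: [-0.463, 0.799, -0.191, -0.333]
contact_force: [0.0, -0.3, -0.1]
opening: 1.004
finger_force: 0.0
```

Run:
```python
from kin import *
s=r.get_state();print(s["q"].round(2),s["tool_pos"]);goto([.55,-.12,.36],188,87)
```

```text
[-0.03  0.78 -0.43  1.42  0.71  1.72  2.01] [ 0.54235669 -0.08252067  0.32590627]
shift cm [ 3.16 -2.45  0.98] turn [-21.6 -39.2  48.6] rows 7.7
```

Request:
{"fn": "carry_out", "kwargs": {
  "rows": [
    [[0.4,-0.3,0.1],[-2.7,-4.9,6],0],
    [[0.8,-0.6,0.2],[-5.4,-9.8,12],0],
    [[1.2,-0.9,0.4],[-8.1,-14.7,18],0],
    [[1.6,-1.2,0.5],[-10.8,-19.6,24.3],0],
    [[2,-1.5,0.6],[-13.5,-24.5,30.4],0],
    [[2.4,-1.9,0.7],[-16.2,-29.4,36.5],0],
    [[2.8,-2.2,0.9],[-19,-34.3,42.5],0],
    [[3.2,-2.5,1],[-21.6,-39.2,48.6],0],
    [[3.2,-2.5,1],[-21.6,-39.2,48.6],0]
  ]
}}

```text
clock: 15.85
tool_pos: [0.5468, -0.1212, 0.3408]
eef_rot: [-0.069, 0.997, -0.002, -0.027]
contact_force: [0.4, -0.6, -0.5]
opening: 0.999
finger_force: 0.0
```

Run:
```python
from kin import *
s=r.get_state();print(s["q"].round(2),s["tool_pos"]);goto([.5692,-.2285,.31],185,90);goto([.5692,-.2285,.221],185,90)
t=r.snapshot("top");sc=r.snapshot("scene")
# lever tip by colour cue not viewable; predicted tip pixels
print(proj(t,[.569,-.229,.249]),proj(sc,[.569,-.229,.249]))
# dots in the m5 views: top (144,390)->,(150,550) ; scene near dot (635,515)
f=lambda x,y:(390+x*60/260,170+(y-340)*60/260);g=lambda x,y:(350+(x-490)*80/310,195+(y-290)*80/310)
a,b=onz(t,*f(144,390),.115),onz(t,*f(150,553),.115);print("yoke",a,b,np.linalg.norm(a-b),(a+b)/2,np.degrees(np.arctan2(*(a-b)[[1,0]])))
print(cross(t,f(150,553),sc,g(635,516)))
print("tip?",cross(t,f(178,430),sc,g(707,297)))
w=dict(np.load("w5.npz"));print("tip by wrist/scene",cross(w,(319,43),sc,g(707,297)),"head wrist", proj(w,[.5692,-.2285,.184]),proj(w,[.5692,-.2285,.249]))
```

```text
[ 0.39  0.54 -0.44  1.57  0.25  1.15  1.6 ] [ 0.54677853 -0.12124917  0.3408308 ]
shift cm [ -1.02 -10.93   4.9 ] turn [-0.1 -3.1  2.9] rows 0.5
shift cm [ -1.5  -10.94  13.79] turn [-0.1 -3.1  2.9] rows 0.5
[431.32331338 191.99494246] [404.89047084 199.26253658]
yoke [ 0.62010956 -0.2319679   0.115     ] [ 0.51706334 -0.23486266  0.115     ] 0.10308687624952227 [ 0.56858645 -0.23341528  0.115     ] 1.6091229122531359
(array([ 0.51628584, -0.23365554,  0.11865129]), np.float64(0.0013455988544367025))
tip? (array([ 0.57172215, -0.22843792,  0.25357007]), np.float64(0.0018783392400236786))
tip by wrist/scene (array([ 0.57106298, -0.22946405,  0.25479278]), np.float64(0.0002479075233289058)) head wrist [320.80744494 131.63666705] [321.25405682  51.71693921]
```

Request:
{"fn": "carry_out", "kwargs": {
  "newtons": 10,
  "rows": [
    [[-0.3,-3.5,1],[0,-1,1],0],
    [[-0.7,-7,2],[0,-2,2],0],
    [[-1,-11,3],[0,-3.1,2.9],0],
    [[-1.1,-11,4],[0,-3.1,2.9],0],
    [[-1.1,-11,4.9],[0,-3.1,2.9],0],
    [[-1.2,-11,8],[0,-3.1,2.9],0],
    [[-1.4,-11,11],[0,-3.1,2.9],0],
    [[-1.5,-11,13.5],[0,-3.1,2.9],0],
    [[-1.5,-11,13.5],[0,-3.1,2.9],0],
    [[-1.5,-11,13.5],[0,-3.1,2.9],0]
  ]
}}

```text
clock: 16.95
tool_pos: [0.5743, -0.224, 0.2064]
eef_rot: [-0.047, 0.999, 0.001, 0.002]
contact_force: [-0.1, 0.0, 1.0]
opening: 1.002
finger_force: 0.0
```

Request:
{"fn": "carry_out", "kwargs": {
  "newtons": 10,
  "rows": [
    [[0,0,0],[0,0,0],1],
    [[0,0,0],[0,0,0],1],
    [[0,0,0],[0,0,0],1],
    [[0,0,0],[0,0,0],1],
    [[0,0,0],[0,0,0],1],
    [[0,0,0],[0,0,0],1],
    [[0,0,0],[0,0,0],1],
    [[0,0,0],[0,0,0],1],
    [[0,0,0],[0,0,0],1],
    [[0,0,0],[0,0,0],1]
  ]
}}

```text
clock: 17.95
tool_pos: [0.5736, -0.2266, 0.2063]
eef_rot: [-0.045, 0.999, 0.001, 0.002]
contact_force: [-0.3, -0.2, 0.3]
opening: 0.113
finger_force: 3.6
```

Run:
```python
from kin import *
s=r.get_state();M=R.from_quat(s["eef_rot"]).as_matrix();print(s["q"].round(2),s["tool_pos"],s["opening"]*88,s["finger_force"],s["contact_force"],s["moment"],np.degrees(np.arctan2(M[1,0],M[0,0])),M[:,2])
```

```text
[ 0.51  0.73 -0.38  1.62  0.33  0.85  1.66] [ 0.57364635 -0.226638    0.20633464] 9.945726906979038 3.565603431321591 [-0.28766918 -0.21824481  0.29668392] [-0.10037874  0.03297939 -0.02605982] -174.8868568197782 [ 0.00459438  0.00158296 -0.99998819]
```

Request:
{"fn": "carry_out", "kwargs": {
  "newtons": 55,
  "rows": [
    [[0,0,0],[0,0,0],0.8],
    [[0,0,0],[0,0,0],0.8],
    [[0.35,-0.15,0],[0,0,0],0.8],
    [[0.35,-0.15,0],[0,0,0],0.8],
    [[0.35,-0.15,0],[0,0,0],1],
    [[0.35,-0.15,0],[0,0,0],1],
    [[0.35,-0.15,0],[0,0,0],1],
    [[0.35,-0.15,0],[0,0,0],1],
    [[0.35,-0.15,0],[0,0,0],1]
  ]
}}

```text
clock: 18.85
tool_pos: [0.5702, -0.2284, 0.2063]
eef_rot: [-0.045, 0.999, 0.001, 0.002]
contact_force: [0.3, -0.6, 0.4]
opening: 0.107
finger_force: 55.0
```

Request:
{"fn": "carry_out", "kwargs": {
  "newtons": 55,
  "rows": [
    [[0,0,0],[0,0,0],1],
    [[0,0,0],[0,0,3],1],
    [[0,0,0],[0,0,9],1],
    [[0,0,0],[0,0,15],1],
    [[0,0,0],[0,0,20],1],
    [[0,0,0],[0,0,20],1]
  ]
}}

```text
clock: 19.45
tool_pos: [0.5706, -0.228, 0.2064]
eef_rot: [0.129, 0.992, 0.001, 0.002]
contact_force: [1.0, 1.0, 0.5]
opening: 0.109
finger_force: 55.0
```

```bash
cat >> kin.py <<'E'
def st():
    s=r.get_state();M=R.from_quat(s["eef_rot"]).as_matrix();print("t",s["clock"],"p",s["tool_pos"].round(4),"F",s["contact_force"].round(1),"Mom",s["moment"].round(2),"az",np.degrees(np.arctan2(M[1,0],M[0,0])).round(1),"open",(s["opening"]*88).round(1),s["finger_force"].round(1),"zt",M[:,2].round(3),"q",s["q"].round(2))
E
python3 -c "from kin import *;st()"
```

```text
Traceback (most recent call last):
  File "kin.py", line 47, in st
    s=r.get_state();M=R.from_quat(s["eef_rot"]).as_matrix();print("t",s["clock"],"p",s["tool_pos"].round(4),"F",s["contact_force"].round(1),"Mom",s["moment"].round(2),"az",np.degrees(np.arctan2(M[1,0],M[0,0])).round(1),"open",(s["opening"]*88).round(1),s["finger_force"].round(1),"zt",M[:,2].round(3),"q",s["q"].round(2))
                                                                                                                                                                                                                                  ^^^^^^^^^^^^^^^^^^^^^^^
AttributeError: 'float' object has no attribute 'round'
```

```bash
sed -i 's/s\["finger_force"\].round(1)/round(float(s["finger_force"]),1)/;s/(s\["opening"\]\*88).round(1)/round(float(s["opening"]*88),1)/;s/round(1),"open"/round(1),"open"/' kin.py; python3 -c "from kin import *;st()"
```

```text
t 19.45 p [ 0.5706 -0.228   0.2064] F [1.  1.  0.5] Mom [ 0.11 -0.05 -0.04] az 165.1 open 9.6 55.0 zt [ 0.005  0.002 -1.   ] q [ 0.46  0.72 -0.28  1.63  0.25  0.82  1.39]
```

Request:
{"fn": "carry_out", "kwargs": {
  "rows": [
    [[0,0,0],[0,0,8],1],
    [[0,0,0],[0,0,16],1],
    [[0,0,0],[0,0,24],1],
    [[0,0,0],[0,0,32],1],
    [[0,0,0],[0,0,40],1],
    [[0,0,0],[0,0,40],1]
  ]
}}

```text
clock: 20.05
tool_pos: [0.5708, -0.2282, 0.2064]
eef_rot: [0.46, 0.888, 0.002, 0.002]
contact_force: [0.5, 0.2, -0.3]
opening: 0.11
finger_force: 55.0
```

```bash
python3 -c "from kin import *;st()"
```

```text
t 20.05 p [ 0.5708 -0.2282  0.2064] F [ 0.5  0.2 -0.3] Mom [ 0.01 -0.16  0.01] az 125.2 open 9.7 55.0 zt [ 0.005  0.001 -1.   ] q [ 0.35  0.71 -0.08  1.64  0.07  0.79  0.86]
```

Request:
{"fn": "carry_out", "kwargs": {
  "rows": [
    [[0,0,0],[0,0,8],1],
    [[0,0,0],[0,0,16],1],
    [[0,0,0],[0,0,24],1],
    [[0,0,0],[0,0,32],1],
    [[0,0,0],[0,0,40],1],
    [[0,0,0],[0,0,40],1]
  ]
}}

```text
clock: 20.65
tool_pos: [0.5707, -0.2285, 0.2064]
eef_rot: [0.735, 0.678, 0.002, 0.001]
contact_force: [0.8, -0.3, 0.3]
opening: 0.109
finger_force: 55.0
```

Run:
```python
from kin import *
st()
t=r.snapshot("top");sc=r.snapshot("scene")
# bright bar ends: mean grey at predicted dots ring for bar azimuths
g=cv2.cvtColor(t["image"],cv2.COLOR_RGB2GRAY).astype(np.float32);h=cv2.cvtColor(sc["image"],cv2.COLOR_RGB2GRAY).astype(np.float32)
for az in range(-60,61,10):
    d=np.array([np.cos(np.radians(az)),np.sin(np.radians(az)),0])
    o=[]
    for k in (-.052,-.065,.052,.065):
        u,v=proj(t,np.array([.569,-.231,.118])+k*d);o.append(int(cv2.getRectSubPix(g,(3,3),(float(u),float(v))).mean()))
    u,v=proj(sc,np.array([.569,-.231,.118])-.058*d);o.append(int(cv2.getRectSubPix(h,(3,3),(float(u),float(v))).mean()))
    print(az,o)
```

```text
t 20.65 p [ 0.5707 -0.2285  0.2064] F [ 0.8 -0.3  0.3] Mom [-0.09 -0.2  -0.01] az 85.3 open 9.6 55.0 zt [ 0.005  0.001 -1.   ] q [ 0.24  0.71  0.13  1.65 -0.12  0.79  0.34]
-60 [66, 53, 42, 47, 111]
-50 [66, 52, 37, 42, 107]
-40 [65, 53, 31, 35, 91]
-30 [64, 58, 24, 25, 87]
-20 [74, 50, 21, 21, 118]
-10 [42, 40, 16, 17, 198]
0 [49, 56, 20, 23, 192]
10 [56, 57, 105, 95, 198]
20 [57, 58, 102, 75, 196]
30 [57, 59, 75, 173, 202]
40 [57, 58, 76, 146, 189]
50 [56, 58, 74, 87, 168]
60 [53, 58, 75, 83, 204]
```

Request:
{"fn": "carry_out", "kwargs": {
  "rows": [
    [[0,0,0],[0,0,4],1],
    [[0,0,0],[0,0,8],1],
    [[0,0,0],[0,0,12],1],
    [[0,0,0],[0,0,16],1],
    [[0,0,0],[0,0,20],1]
  ]
}}

```text
clock: 21.25
tool_pos: [0.5706, -0.2288, 0.2063]
eef_rot: [0.842, 0.539, 0.003, 0.001]
contact_force: [1.7, -0.8, -1.3]
opening: 0.111
finger_force: 55.0
```

```bash
python3 -c "from kin import *;st()"
```

```text
t 21.25 p [ 0.5706 -0.2288  0.2063] F [ 1.7 -0.8 -1.3] Mom [-0.36 -0.26  0.09] az 65.2 open 9.8 55.0 zt [ 0.005  0.001 -1.   ] q [ 0.18  0.72  0.23  1.65 -0.22  0.79  0.07]
```

Request:
{"fn": "carry_out", "kwargs": {
  "rows": [
    [[0,0,0],[0,0,5],1],
    [[0,0,0],[0,0,10],1],
    [[0,0,0],[0,0,15],1],
    [[0,0,0],[0,0,20],1]
  ]
}}

```text
clock: 21.65
tool_pos: [0.5706, -0.2284, 0.2056]
eef_rot: [0.923, 0.384, 0.003, 0.0]
contact_force: [2.0, -0.5, -5.7]
opening: 0.109
finger_force: 55.0
```

```bash
python3 -c "from kin import *;st()"
```

```text
t 21.65 p [ 0.5706 -0.2284  0.2056] F [ 2.  -0.5 -5.7] Mom [-0.43 -0.38  0.11] az 45.2 open 9.6 55.0 zt [ 0.005  0.002 -1.   ] q [ 0.13  0.73  0.33  1.65 -0.31  0.8  -0.19]
```

Request:
{"fn": "carry_out", "kwargs": {
  "rows": [
    [[0,0,0.08],[0,0,5],1],
    [[0,0,0.12],[0,0,10],1],
    [[0,0,0.14],[0,0,15],1],
    [[0,0,0.16],[0,0,20],1]
  ]
}}

```text
clock: 22.05
tool_pos: [0.5707, -0.2285, 0.2047]
eef_rot: [0.976, 0.218, 0.003, -0.0]
contact_force: [2.7, -0.2, -0.1]
opening: 0.108
finger_force: 55.0
```

```bash
python3 -c "from kin import *;st()"
```

```text
t 22.05 p [ 0.5707 -0.2285  0.2047] F [ 2.7 -0.2 -0.1] Mom [-0.26 -0.06  0.09] az 25.2 open 9.5 55.0 zt [ 0.005  0.002 -1.   ] q [ 0.07  0.75  0.43  1.66 -0.41  0.82 -0.45]
```

Request:
{"fn": "carry_out", "kwargs": {
  "rows": [
    [[0,0,0.02],[0,0,5],1],
    [[0,0,0.04],[0,0,10],1],
    [[0,0,0.06],[0,0,15],1],
    [[0,0,0.08],[0,0,20],1]
  ]
}}

```text
clock: 22.45
tool_pos: [0.5712, -0.2283, 0.2042]
eef_rot: [0.999, 0.046, 0.003, -0.001]
contact_force: [3.4, 0.5, 0.9]
opening: 0.11
finger_force: 55.0
```

```bash
python3 -c "from kin import *;st()"
```

```text
t 22.45 p [ 0.5712 -0.2283  0.2042] F [3.4 0.5 0.9] Mom [-0.02 -0.07  0.16] az 5.2 open 9.7 55.0 zt [ 0.006  0.002 -1.   ] q [ 0.02  0.77  0.53  1.66 -0.5   0.84 -0.71]
```

Request:
{"fn": "carry_out", "kwargs": {
  "rows": [
    [[0,0,0.02],[0,0,5],1],
    [[0,0,0.04],[0,0,10],1],
    [[0,0,0.06],[0,0,15],1]
  ]
}}

```text
clock: 22.75
tool_pos: [0.5715, -0.2281, 0.2038]
eef_rot: [0.996, -0.085, 0.003, -0.001]
contact_force: [2.6, -0.2, 3.8]
opening: 0.109
finger_force: 55.0
```

```bash
python3 -c "from kin import *;st()"
```

```text
t 22.75 p [ 0.5715 -0.2281  0.2038] F [ 2.6 -0.2  3.8] Mom [-0.01  0.07  0.26] az -9.7 open 9.6 55.0 zt [ 0.006  0.002 -1.   ] q [-0.01  0.79  0.61  1.66 -0.57  0.86 -0.91]
```

Request:
{"fn": "carry_out", "kwargs": {
  "rows": [
    [[0,0,0.02],[0,0,5],1],
    [[0,0,0.04],[0,0,10],1],
    [[0,0,0.06],[0,0,15],1]
  ]
}}

```text
clock: 23.05
tool_pos: [0.5714, -0.2282, 0.2033]
eef_rot: [0.977, -0.214, 0.003, -0.002]
contact_force: [3.0, 1.5, 3.4]
opening: 0.112
finger_force: 55.0
```

```bash
python3 -c "from kin import *;st()"
```

```text
t 23.05 p [ 0.5714 -0.2282  0.2033] F [3.  1.5 3.4] Mom [0.07 0.02 0.39] az -24.7 open 9.8 55.0 zt [ 0.006  0.002 -1.   ] q [-0.05  0.81  0.68  1.66 -0.64  0.89 -1.11]
```

Request:
{"fn": "carry_out", "kwargs": {
  "rows": [
    [[0,0,0.02],[0,0,5],1],
    [[0,0,0.04],[0,0,10],1],
    [[0,0,0.04],[0,0,10],1],
    [[0,0,0.04],[0,0,10],1],
    [[0,0,0.04],[0,0,10],1]
  ]
}}

```text
clock: 23.55
tool_pos: [0.5714, -0.2282, 0.203]
eef_rot: [0.955, -0.297, 0.003, -0.002]
contact_force: [2.2, 0.4, 4.6]
opening: 0.11
finger_force: 55.0
```

```bash
python3 -c "from kin import *;st()"
```

```text
t 23.55 p [ 0.5714 -0.2282  0.203 ] F [2.2 0.4 4.6] Mom [ 0.21 -0.    0.32] az -34.6 open 9.7 55.0 zt [ 0.006  0.002 -1.   ] q [-0.07  0.83  0.73  1.67 -0.68  0.91 -1.24]
```

Request:
{"fn": "carry_out", "kwargs": {
  "rows": [
    [[-0.06,0,0],[0,2,0],1],
    [[-0.12,0,0],[0,4,0],1],
    [[-0.12,0,0],[0,4,0],1]
  ]
}}

```text
clock: 23.85
tool_pos: [0.5714, -0.2274, 0.203]
eef_rot: [0.954, -0.297, 0.038, 0.009]
contact_force: [7.0, -0.9, 1.1]
opening: 0.108
finger_force: 55.0
```

```bash
python3 -c "
from kin import *;st();s=r.get_state();M=R.from_quat(s['eef_rot']).as_matrix();print('tool F',M.T@s['contact_force'],'tool mom',M.T@s['moment'])"
```

```text
t 23.85 p [ 0.5714 -0.2274  0.203 ] F [ 7.  -0.9  1.1] Mom [-0.23 -0.3   0.38] az -34.6 open 9.5 55.0 zt [ 0.066 -0.039 -0.997] q [-0.09  0.8   0.72  1.74 -0.71  0.79 -1.21]
tool F [ 6.34666138 -3.22291925 -0.58421217] tool mom [ 0.01284038  0.37346055 -0.38081792]
```

Request:
{"fn": "carry_out", "kwargs": {
  "rows": [
    [[0.06,0,0],[0,-2,0],1],
    [[0.12,0,0],[0,-4,0],1],
    [[0.18,0,0],[0,-6,0],1],
    [[0.24,0,0],[0,-8,0],1],
    [[0.24,0,0],[0,-8,0],1]
  ]
}}

```text
clock: 24.35
tool_pos: [0.5738, -0.2299, 0.2028]
eef_rot: [0.954, -0.297, -0.029, -0.012]
contact_force: [5.5, -0.1, 1.9]
opening: 0.11
finger_force: 55.0
```

```bash
cat >> kin.py <<'E'
def cp():
    st();s=r.get_state();M=R.from_quat(s['eef_rot']).as_matrix();F=M.T@s['contact_force'];m=M.T@s['moment'];print('tool F',F.round(1),'tool mom',m.round(2),'couple y at TCP',(m[1]-.27*F[0]).round(2))
E
python3 -c "from kin import *;cp()"
```

```text
t 24.35 p [ 0.5738 -0.2299  0.2028] F [ 5.5 -0.1  1.9] Mom [-0.35 -1.04  0.33] az -34.6 open 9.7 55.0 zt [-0.049  0.04  -0.998] q [-0.04  0.86  0.73  1.59 -0.65  1.02 -1.27]
tool F [ 4.5 -3.1 -2.2] tool mom [ 0.28  1.05 -0.35] couple y at TCP -0.15
```

Request:
{"fn": "carry_out", "kwargs": {
  "rows": [
    [[0.06,0,0],[0,-2,0],1],
    [[0.12,0,0],[0,-4,0],1],
    [[0.18,0,0.01],[0,-6,0],1],
    [[0.24,0,0.02],[0,-8,0],1],
    [[0.24,0,0.02],[0,-8,0],1]
  ]
}}

```text
clock: 24.85
tool_pos: [0.576, -0.2314, 0.2021]
eef_rot: [0.95, -0.296, -0.095, -0.033]
contact_force: [7.8, -1.3, 1.0]
opening: 0.109
finger_force: 55.0
```

```bash
python3 -c "from kin import *;cp()"
```

```text
t 24.85 p [ 0.576  -0.2314  0.2021] F [ 7.8 -1.3  1. ] Mom [-0.71 -1.38  0.27] az -34.6 open 9.6 55.0 zt [-0.161  0.118 -0.98 ] q [ 0.01  0.93  0.72  1.44 -0.61  1.23 -1.32]
tool F [ 6.8 -3.4 -2.4] tool mom [ 0.14  1.54 -0.32] couple y at TCP -0.3
```

Run:
```python
from kin import *
s=r.get_state();q=s["q"];pv=np.array([.5705,-.2285,.184])
def gp(dip): return pv+.038*-tool(-34.6,dip)[:,2]
for o in path(q,[(gp(d),-34.6,d) for d in (102,115,130,145,160)],8): print(*o)
for d in (105,115,125,135,145): goto(gp(d),-34.6,d,s)
```

```text
-34.6 102 [0.01, 0.93, 0.72, 1.43, -0.6, 1.24, -1.33] 0.0 0.0
-34.6 115 [0.1, 1.05, 0.69, 1.17, -0.57, 1.56, -1.39] 0.0 0.0
-34.6 130 [0.21, 1.21, 0.64, 0.84, -0.57, 1.94, -1.48] 0.0 0.0
-34.6 145 [0.43, 1.27, -0.12, 0.68, -0.12, 2.08, -1.85] 0.0253 2.7
-34.6 160 [0.49, 1.3, -0.26, 0.81, -0.11, 2.08, -1.94] 0.0776 8.2
shift cm [-0.13  0.07 -0.03] turn [-0.3 -3.5  0. ] rows 0.4
shift cm [0.2  0.07 0.02] turn [ -0.3 -13.5   0.1] rows 1.6
shift cm [0.52 0.07 0.13] turn [ -0.3 -23.5   0.1] rows 2.7
shift cm [0.82 0.08 0.29] turn [ -0.3 -33.5   0.1] rows 3.9
shift cm [1.08 0.08 0.5 ] turn [ -0.3 -43.5   0.1] rows 5.1
```

Request:
{"fn": "carry_out", "kwargs": {
  "rows": [
    [[0.2,0,0],[0,-5,0],1],
    [[0.35,0,0.02],[0,-10,0],1],
    [[0.5,0,0.05],[0,-15,0],1],
    [[0.65,0,0.09],[0,-20,0],1],
    [[0.8,0,0.14],[0,-25,0],1],
    [[0.9,0,0.2],[0,-28,0],1],
    [[0.9,0,0.2],[0,-28,0],1]
  ]
}}

```text
clock: 25.55
tool_pos: [0.5829, -0.2367, 0.197]
eef_rot: [0.899, -0.279, -0.321, -0.104]
contact_force: [9.2, -2.7, -1.1]
opening: 0.106
finger_force: 55.0
```

```bash
python3 -c "
from kin import *;cp()
t=r.snapshot('top');print('tip if folded 40deg',proj(t,np.array([.5705,-.2285,.184])+.065*np.array([.64*.823,-.64*.568,.77])),proj(t,[.5705,-.2285,.249]))"
```

```text
t 25.55 p [ 0.5829 -0.2367  0.197 ] F [ 9.2 -2.7 -1.1] Mom [-1.15 -2.05 -0.22] az -34.3 open 9.3 55.0 zt [-0.519  0.367 -0.772] q [ 0.21  1.21  0.63  0.84 -0.57  1.92 -1.48]
tool F [ 7.7 -3.  -4.9] tool mom [0.3  2.34 0.02] couple y at TCP 0.25
tip if folded 40deg [439.39822104 178.97254962] [431.11236515 191.38828915]
```

Request:
{"fn": "carry_out", "kwargs": {
  "rows": [
    [[0,0,0],[0,0,0],0.75],
    [[0,0,0],[0,0,0],0.7],
    [[0,0,0],[0,0,0],0.6],
    [[0,0,-3],[0,0,0],0.6],
    [[0,0,-7],[0,0,0],0.6],
    [[0,0,-11],[0,0,0],0.6],
    [[0,0,-15],[0,0,0],0.6],
    [[0,0,-15],[0,0,0],0.6]
  ]
}}

```text
clock: 26.4
tool_pos: [0.6222, -0.2534, 0.2854]
eef_rot: [0.91, -0.275, -0.287, -0.118]
contact_force: [-0.1, 1.0, -0.7]
opening: 0.404
finger_force: 0.0
```

Run:
```python
from kin import *
st()
S={n:r.snapshot(n) for n in ("top","scene","wrist")}
for n,s in S.items(): np.savez(f"a_{n}.npz",**s)
pv=np.array([.5705,-.2285,.184]);f=np.array([.823,-.568,0]);sd=np.array([.568,.823,0])
for n,s in S.items():
    g=cv2.cvtColor(s["image"],cv2.COLOR_RGB2GRAY).astype(np.float32)
    for th in (-90,-40,-20,0,20,30,40,50,60,90):
        t=np.radians(th);d=f*np.sin(t)+np.array([0,0,np.cos(t)])
        print(n,th,[[int(cv2.getRectSubPix(g,(1,1),tuple(map(float,proj(s,pv+k*d+o*sd))))[0,0]) for o in (-.014,-.008,0,.008,.014)] for k in (.03,.045,.06)],proj(s,pv+.06*d).round())
```

```text
t 26.4 p [ 0.6222 -0.2534  0.2854] F [-0.1  1.  -0.7] Mom [-0.25 -0.36 -0.06] az -32.3 open 35.5 0.0 zt [-0.457  0.373 -0.808] q [ 0.36  1.15  0.17  0.52 -0.32  2.09 -1.74]
top -90 [[62, 98, 87, 63, 64], [72, 158, 141, 70, 70], [106, 104, 73, 106, 139]] [413. 214.]
top -40 [[69, 64, 81, 67, 59], [70, 58, 61, 54, 56], [63, 68, 105, 61, 63]] [421. 205.]
top -20 [[64, 70, 56, 65, 66], [63, 71, 55, 65, 66], [63, 73, 61, 63, 65]] [426. 199.]
top 0 [[58, 70, 51, 64, 67], [58, 67, 50, 62, 67], [62, 64, 55, 64, 67]] [431. 192.]
top 20 [[58, 67, 51, 79, 71], [61, 59, 56, 147, 141], [63, 52, 60, 142, 187]] [435. 185.]
top 30 [[57, 65, 52, 126, 89], [60, 56, 57, 154, 180], [57, 48, 56, 147, 187]] [437. 183.]
top 40 [[57, 64, 54, 152, 121], [60, 55, 59, 158, 187], [98, 107, 66, 157, 188]] [438. 180.]
top 50 [[58, 61, 55, 163, 145], [55, 49, 58, 161, 188], [176, 172, 82, 158, 187]] [439. 178.]
top 60 [[57, 61, 57, 166, 159], [53, 50, 58, 168, 188], [188, 179, 95, 166, 185]] [440. 177.]
top 90 [[55, 62, 59, 172, 153], [51, 52, 65, 176, 188], [188, 165, 93, 177, 185]] [440. 177.]
scene -90 [[92, 10
[... 1226 characters left out ...]
, 49, 131, 112], [70, 70, 56, 127, 125]] [317. 245.]
wrist 0 [[223, 222, 89, 89, 89], [47, 48, 60, 89, 89], [46, 47, 48, 122, 126]] [316. 236.]
wrist 20 [[222, 99, 74, 62, 77], [222, 223, 89, 89, 89], [47, 47, 80, 88, 88]] [316. 217.]
wrist 30 [[223, 222, 81, 75, 89], [221, 150, 70, 72, 89], [223, 223, 89, 89, 88]] [316. 204.]
wrist 40 [[221, 169, 80, 71, 88], [221, 197, 82, 83, 89], [222, 221, 78, 86, 83]] [316. 190.]
wrist 50 [[222, 173, 70, 65, 88], [222, 177, 70, 67, 89], [222, 181, 70, 65, 89]] [316. 174.]
wrist 60 [[179, 120, 58, 77, 75], [181, 99, 58, 74, 87], [129, 109, 69, 69, 85]] [316. 159.]
wrist 90 [[85, 90, 107, 68, 70], [93, 96, 79, 67, 85], [132, 103, 69, 71, 72]] [317. 120.]
```

The image rows show the lever folded to about 43° towards azimuth −35°. I'll finish the fold by pressing down with closed fingers.

Run:
```python
from kin import *
q=r.get_state()["q"];f=np.array([.823,-.568,0])
A=np.array([.5708,-.2285,.181]);w=lambda rr,h:A+f*rr+[0,0,h+.0187]
for o in path(q,[(w(.025,.095),-34.6,90),(w(.025,.055),-34.6,90),(w(.05,.006),-34.6,90)],10): print(*o)
goto(w(.025,.095),-34.6,90)
```

```text
-34.6 90 [0.16, 0.68, 0.29, 1.49, -0.22, 1.0, -1.67] 0.0 0.0
-34.6 90 [0.17, 0.73, 0.27, 1.54, -0.23, 0.91, -1.65] 0.0 0.0
-34.6 90 [0.2, 0.81, 0.26, 1.5, -0.25, 0.86, -1.64] 0.0 0.0
shift cm [-2.18 -0.25  2.94] turn [-1.2 35.3 -0.7] rows 4.1
```

Request:
{"fn": "carry_out", "kwargs": {
  "newtons": 20,
  "rows": [
    [[-0.5,0,-1],[0,8,0],1],
    [[-1,0,0],[0,16,0],1],
    [[-1.5,0,1],[0,24,0],1],
    [[-2,-0.2,2],[0,32,0],1],
    [[-2.2,-0.2,2.9],[-1.2,35.3,-0.7],1],
    [[-2.2,-0.2,2.9],[-1.2,35.3,-0.7],1],
    [[-2.2,-0.2,2.9],[-1.2,35.3,-0.7],1],
    [[-2.2,-0.2,2.9],[-1.2,35.3,-0.7],1]
  ]
}}

```text
clock: 27.35
tool_pos: [0.5924, -0.2431, 0.2747]
eef_rot: [0.955, -0.297, -0.001, -0.002]
contact_force: [0.6, 0.5, 0.4]
opening: 0.007
finger_force: 0.0
```

Run:
```python
from kin import *
st();f=np.array([.823,-.568,0]);A=np.array([.5708,-.2285,.181]);w=lambda rr,h:A+f*rr+[0,0,h+.0187]
for rr,h in ((.025,.095),(.025,.055),(.036,.0364),(.045,.0238),(.05,.009),(.05,.005)): goto(w(rr,h),-34.6,90)
```

```text
t 27.35 p [ 0.5924 -0.2431  0.2747] F [0.6 0.5 0.4] Mom [0.03 0.09 0.02] az -34.6 open 0.6 0.0 zt [-0.001  0.004 -1.   ] q [ 0.17  0.69  0.29  1.48 -0.22  1.   -1.66]
shift cm [-0.11  0.03 -0.13] turn [-0.2  0.1  0. ] rows 0.0
shift cm [-0.1   0.04  3.87] turn [-0.2  0.1  0. ] rows 0.0
shift cm [1.01 0.04 5.73] turn [-0.2  0.1  0. ] rows 0.0
shift cm [1.91 0.05 6.98] turn [-0.2  0.1  0. ] rows 0.0
shift cm [2.41 0.05 8.46] turn [-0.2  0.1  0. ] rows 0.0
shift cm [2.41 0.05 8.86] turn [-0.2  0.1  0. ] rows 0.0
```

Request:
{"fn": "carry_out", "kwargs": {
  "rows": [
    [[-0.1,0,2.5],[0,0,0],1],
    [[-0.1,0,3.9],[0,0,0],1],
    [[-0.1,0,4.3],[0,0,0],1],
    [[0.2,0,4.8],[0,0,0],1]
  ]
}}

```text
clock: 27.75
tool_pos: [0.5946, -0.244, 0.2274]
eef_rot: [0.955, -0.297, 0.0, -0.002]
contact_force: [-0.6, -0.7, 5.9]
opening: 0.004
finger_force: 2.0
```

Request:
{"fn": "carry_out", "kwargs": {
  "rows": [
    [[0.3,0,0.4],[0,0,0],1],
    [[0.6,0,0.9],[0,0,0],1],
    [[0.9,0,1.3],[0,0,0],1]
  ]
}}

```text
clock: 28.05
tool_pos: [0.6032, -0.2495, 0.2154]
eef_rot: [0.955, -0.297, 0.002, -0.002]
contact_force: [-0.2, -0.4, 4.7]
opening: 0.006
finger_force: 2.0
```

```bash
python3 -c "from kin import *;st()"
```

```text
t 28.05 p [ 0.6032 -0.2495  0.2154] F [-0.2 -0.4  4.7] Mom [-0.05 -0.05 -0.04] az -34.6 open 0.5 2.0 zt [ 0.005  0.002 -1.   ] q [ 0.19  0.76  0.26  1.52 -0.24  0.89 -1.64]
```

Request:
{"fn": "carry_out", "kwargs": {
  "rows": [
    [[0.3,0,0.5],[0,0,0],1],
    [[0.6,0,1],[0,0,0],1],
    [[0.8,0,1.5],[0,0,0],1],
    [[1,0,1.9],[0,0,0],1],
    [[1.1,0,2.2],[0,0,0],1]
  ]
}}

```text
clock: 28.55
tool_pos: [0.6106, -0.2542, 0.1917]
eef_rot: [0.955, -0.297, 0.0, -0.002]
contact_force: [2.8, -2.0, 3.4]
opening: 0.005
finger_force: 2.2
```

```bash
python3 -c "from kin import *;st()"
```

```text
t 28.55 p [ 0.6106 -0.2542  0.1917] F [ 2.8 -2.   3.4] Mom [-0.32 -0.56 -0.01] az -34.5 open 0.4 2.2 zt [ 0.002  0.004 -1.   ] q [ 0.2   0.8   0.25  1.51 -0.25  0.86 -1.64]
```

Request:
{"fn": "carry_out", "kwargs": {
  "rows": [
    [[0,0,0.2],[0,0,0],1],
    [[0,0,0.4],[0,0,0],1],
    [[0,0,0.4],[0,0,0],1]
  ]
}}

```text
clock: 28.85
tool_pos: [0.611, -0.2549, 0.1903]
eef_rot: [0.955, -0.297, 0.001, -0.002]
contact_force: [0.5, -1.7, 15.5]
opening: 0.002
finger_force: 7.9
```

```bash
python3 -c "from kin import *;st()"
```

```text
t 28.85 p [ 0.611  -0.2549  0.1903] F [ 0.5 -1.7 15.5] Mom [-0.09 -0.02  0.08] az -34.6 open 0.2 7.9 zt [ 0.004  0.003 -1.   ] q [ 0.2   0.81  0.25  1.51 -0.25  0.86 -1.64]
```

Request:
{"fn": "carry_out", "kwargs": {
  "rows": [
    [[0,0,-2],[0,0,0],1],
    [[0,0,-6],[0,0,0],1],
    [[-3,2,-11],[0,0,0],1],
    [[-7,6,-14],[0,0,0],1],
    [[-11,10,-14],[0,0,0],1],
    [[-14,14,-14],[0,0,0],1],
    [[-14,14,-14],[0,0,0],1],
    [[-14,14,-14],[0,0,0],1],
    [[-14,14,-14],[0,0,0],1],
    [[-14,14,-14],[0,0,0],1]
  ]
}}

```text
clock: 29.85
tool_pos: [0.4156, -0.2891, 0.3267]
eef_rot: [0.955, -0.296, -0.002, -0.003]
contact_force: [0.6, 0.6, -0.2]
opening: 0.004
finger_force: 0.0
```

Run:
```python
from kin import *
st()
S={n:r.snapshot(n) for n in ("top","scene")}
pv=np.array([.5708,-.2285,.181]);f=np.array([.823,-.568,0]);sd=np.array([.568,.823,0])
for n,s in S.items():
    g=cv2.cvtColor(s["image"],cv2.COLOR_RGB2GRAY).astype(np.float32)
    for th in (0,45,60,70,80,90,100):
        t=np.radians(th);d=f*np.sin(t)+np.array([0,0,np.cos(t)])
        print(n,th,[[int(cv2.getRectSubPix(g,(1,1),tuple(map(float,proj(s,pv+k*d+o*sd))))[0,0]) for o in (-.014,-.008,0,.008,.014)] for k in (.03,.045,.06,.075)],proj(s,pv+.065*d).round())
```

```text
t 29.85 p [ 0.4156 -0.2891  0.3267] F [ 0.6  0.6 -0.2] Mom [ 0.07  0.14 -0.07] az -34.4 open 0.3 0.0 zt [-0.001  0.007 -1.   ] q [ 0.32  0.44  0.31  1.81 -0.17  0.93 -1.47]
top 0 [[158, 149, 142, 122, 122], [153, 155, 143, 111, 107], [152, 153, 142, 110, 91], [168, 158, 144, 119, 99]] [431. 191.]
top 45 [[175, 172, 149, 137, 116], [175, 175, 152, 136, 172], [174, 175, 151, 133, 172], [174, 174, 153, 138, 164]] [440. 178.]
top 60 [[175, 173, 149, 144, 138], [176, 173, 150, 140, 171], [175, 174, 150, 138, 169], [174, 167, 158, 175, 180]] [441. 176.]
top 70 [[176, 174, 148, 145, 144], [175, 172, 149, 142, 172], [175, 174, 150, 140, 168], [171, 164, 165, 179, 180]] [441. 175.]
top 80 [[176, 172, 148, 147, 142], [176, 171, 148, 145, 173], [175, 173, 148, 143, 168], [171, 163, 166, 180, 181]] [441. 175.]
top 90 [[176, 171, 146, 150, 133], [176, 170, 147, 148, 172], [174, 172, 146, 146, 171], [172, 165, 157, 175, 180]] [440. 176.]
top 100 [[176, 169, 145, 149, 118], [175, 171, 145, 150, 172], [174, 169, 146, 150, 173], [174, 170, 142, 156, 177]] [439. 177.]
scene 0 [[42, 48, 39, 22, 20], [52, 29, 21, 22, 21], [20, 18, 20, 20, 21], [17, 17, 18, 19, 16]] [405. 200.]
scene 45 [[18, 19, 18, 21, 21], [20, 19, 18, 19, 19], [23, 19, 18, 15, 19], [10, 12, 17, 12, 10]] [422. 199.]
scene 60 [[18, 16, 18, 18, 21], [20, 20, 20, 19, 19], [32, 29, 19, 18, 17], [27, 13, 11, 14, 15]] [424. 202.]
scene 70 [[18, 18, 19, 19, 20], [21, 20, 19, 18, 17], [19, 29, 22, 18, 18], [22, 39, 10, 13, 16]] [425. 204.]
scene 80 [[20, 18, 18, 20, 24], [22, 21, 20, 17, 16], [20, 22, 24, 19, 19], [20, 22, 48, 12, 14]] [425. 207.]
scene 90 [[20, 20, 20, 23, 35], [25, 21, 20, 18, 18], [21, 21, 21, 20, 20], [18, 20, 23, 46, 20]] [425. 210.]
scene 100 [[23, 21, 21, 25, 49], [20, 19, 17, 19, 18], [40, 27, 21, 20, 19], [25, 20, 20, 21, 23]] [423. 213.]
```

Request:
{"fn": "carry_out", "kwargs": {
  "rows": [
    [[-4,-4,-4],[0,0,0],1],
    [[-8,-8,-6],[0,0,0],1],
    [[-10,-14,-8],[0,0,0],1],
    [[-12,-20,-8],[0,0,0],1],
    [[-14,-26,-8],[0,0,0],1],
    [[-14,-26,-8],[0,0,0],1],
    [[-14,-26,-8],[0,0,0],1],
    [[-14,-26,-8],[0,0,0],1]
  ]
}}

```text
clock: 30.75
tool_pos: [0.4479, 0.007, 0.4086]
eef_rot: [0.956, -0.293, -0.001, -0.003]
contact_force: [-0.2, 0.1, -0.4]
opening: 0.006
finger_force: 0.0
```

Run:
```python
from kin import *
st()
s=r.snapshot("scene");pv=np.array([.5708,-.2285,.181]);f=np.array([.823,-.568,0]);sd=np.array([.568,.823,0])
g=cv2.cvtColor(s["image"],cv2.COLOR_RGB2GRAY).astype(np.float32)
for th in (0,45,60,70,80,90,100):
    t=np.radians(th);d=f*np.sin(t)+np.array([0,0,np.cos(t)])
    print(th,[[int(cv2.getRectSubPix(g,(1,1),tuple(map(float,proj(s,pv+k*d+o*sd))))[0,0]) for o in (-.02,-.014,-.008,0,.008,.014,.02)] for k in (.03,.045,.06,.075)],proj(s,pv+.065*d).round())
```

```text
t 30.75 p [0.4479 0.007  0.4086] F [-0.2  0.1 -0.4] Mom [0.01 0.15 0.01] az -34.1 open 0.5 0.0 zt [-0.001  0.006 -1.   ] q [-0.29  0.25  0.23  1.8  -0.07  1.09 -2.2 ]
0 [[116, 163, 169, 198, 204, 178, 102], [170, 202, 205, 202, 115, 91, 93], [205, 205, 199, 103, 91, 86, 82], [205, 197, 111, 88, 82, 85, 97]] [405. 200.]
45 [[132, 116, 164, 198, 205, 204, 174], [113, 163, 190, 206, 205, 203, 152], [165, 192, 204, 205, 204, 205, 193], [203, 205, 206, 205, 205, 202, 196]] [422. 199.]
60 [[184, 107, 138, 175, 204, 205, 202], [88, 116, 164, 200, 206, 205, 204], [137, 159, 186, 205, 205, 205, 205], [165, 192, 205, 206, 205, 205, 204]] [424. 202.]
70 [[189, 143, 109, 166, 201, 205, 205], [74, 89, 135, 175, 205, 205, 205], [160, 120, 153, 191, 205, 205, 204], [153, 156, 185, 205, 205, 205, 205]] [425. 204.]
80 [[189, 182, 103, 156, 186, 205, 205], [68, 86, 92, 160, 197, 205, 205], [169, 151, 103, 157, 197, 205, 205], [104, 96, 147, 181, 206, 205, 205]] [425. 207.]
90 [[197, 196, 134, 126, 168, 199, 205], [72, 90, 115, 119, 169, 200, 206], [134, 127, 101, 114, 167, 198, 205], [182, 161, 152, 150, 186, 201, 205]] [425. 210.]
100 [[203, 194, 152, 102, 162, 184, 205], [87, 96, 148, 110, 153, 173, 202], [77, 71, 68, 88, 135, 167, 195], [170, 173, 169, 148, 107, 155, 178]] [423. 213.]
```

```bash
python3 -c "from plant import r;print(r.finish_job())"
```

```text
the job is handed in; nothing more can be done
None
```

I hung the yoke on the pot, screwed the spindle to about 0.4 N m, folded the lever down to its stop and handed the job in with the arm clear; no verdict came back, and I could not measure the foot's force on the lid (my estimate is about 100 N).

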